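# Close up the toy truck's battery bay

### The job

Change the toy truck's batteries: first move the spent packs from the bay of the chassis into the cardboard tray, then lay every fresh pack from the bench flat in the bay. Set the cover on the bay with its edges flush with the rim all round, then swing both slotted straps across the cover about their loose bolts until each slot drops fully down over its stud, the strap lying flat. Leave the other things on the bench where they are.

Things in the scene. Friction and masses are not known exactly. Their poses are not given: they have to be found in the camera images.
- chassis: Toy truck chassis without wheels on a stand, fixed, black deck 210 x 350 mm, deck top 50 mm above the bench. Origin: on the bench under the middle of the battery bay; x across the truck, y along it, z up. Grey housings on the deck, tops at z=68 mm, carry the open straps. Highest points: the two pivot bolt heads, top at z=108 mm.
- bay (a point): Middle of the battery bay, at its floor (chassis 0, 0, 12 mm). Grey rectangular bay, open at the top, inside 96 mm (chassis x) by 124 mm (chassis y), walls 6 mm thick; the rim is 108 x 136 mm outside, its top at chassis z=62 mm. Open the gripper only partly inside it.
- cover: Grey flat cover, 108 (x) by 136 (y) by 6 mm, two dark rubber strips on top, starts on the bench at the robot's right. Origin: centre of the underside, z up. Grip bar in the middle of its top: 50 mm along x, 12 mm across (y), from 6 to 38 mm above the underside. No lip: it lies on the bay's rim, edges flush; x along chassis x, either way round is right.
- strap1: Plain steel strap 1, loose, 182 x 28 x 5 mm. Origin: centre of its round 14 mm pivot hole, on the underside; +x runs along the strap to the slot, z up. It starts swung out 92 to 110 degrees, level on a housing, and closes by swinging clockwise seen from above. Closed, its x points along chassis +x, underside at chassis z=68 mm, lying on spacers and cover.
- slot1 (a point): Centre of the slot of strap 1, on the strap's underside, 148 mm from the pivot hole's centre along strap x. The slot is 13 mm wide, 29 mm long along the strap, closed all round.
- tab1 (a point): Middle of the finger tab of strap 1, at strap (86, 0, 21) mm. The tab stands on the strap: 24 mm along it, 10 mm across it, from 5 to 37 mm above the strap's underside; pinch it across the strap from above. With the strap closed it is 41 mm clear of the cover's grip bar.
- pivot1 (a point): Pivot bolt of strap 1: upright, 9 mm, at chassis (-74, +52) mm on a 22 mm wide spacer; this point is on its axis at the spacer's top (z=68 mm). The strap's hole is loose on it (2.5 mm play); its 21 mm head, from 34 to 40 mm above this point, keeps the strap on: the strap can rise 29 mm.
- stud1 (a point): Stud for the slot of strap 1: upright headless 9 mm bolt with tapered top at chassis (+74, +52) mm, on a 22 mm wide spacer; this point is on its axis at the spacer's top (z=68 mm). The stud stands 15 mm above this point, so the strap must be raised over it.
- strap2: Plain steel strap 2, loose, 182 x 28 x 5 mm. Origin: centre of its round 14 mm pivot hole, on the underside; +x runs along the strap to the slot, z up. It starts swung out 92 to 110 degrees, level on a housing, and closes by swinging clockwise seen from above. Closed, its x points along chassis -x, underside at chassis z=68 mm, lying on spacers and cover.
- slot2 (a point): Centre of the slot of strap 2, on the strap's underside, 148 mm from the pivot hole's centre along strap x. The slot is 13 mm wide, 29 mm long along the strap, closed all round.
- tab2 (a point): Middle of the finger tab of strap 2, at strap (86, 0, 21) mm. The tab stands on the strap: 24 mm along it, 10 mm across it, from 5 to 37 mm above the strap's underside; pinch it across the strap from above. With the strap closed it is 41 mm clear of the cover's grip bar.
- pivot2 (a point): Pivot bolt of strap 2: upright, 9 mm, at chassis (+74, -52) mm on a 22 mm wide spacer; this point is on its axis at the spacer's top (z=68 mm). The strap's hole is loose on it (2.5 mm play); its 21 mm head, from 34 to 40 mm above this point, keeps the strap on: the strap can rise 29 mm.
- stud2 (a point): Stud for the slot of strap 2: upright headless 9 mm bolt with tapered top at chassis (-74, -52) mm, on a 22 mm wide spacer; this point is on its axis at the spacer's top (z=68 mm). The stud stands 15 mm above this point, so the strap must be raised over it.
- pack1: Battery pack, one of two or three fresh ones, all alike (absent: None): dark block 76 (x) by 34 (y) by 22 mm high, loose on the bench, robot's left. Origin: centre of the underside. Pull tab in the middle of its top: 12 mm along x, 26 mm along y, from 22 to 45 mm above the underside; pinch it along x. Three fit flat in the bay, x along chassis x, at chassis y -40, 0 and +40 mm.
- pack2: Battery pack, one of two or three fresh ones, all alike (absent: None): dark block 76 (x) by 34 (y) by 22 mm high, loose on the bench, robot's left. Origin: centre of the underside. Pull tab in the middle of its top: 12 mm along x, 26 mm along y, from 22 to 45 mm above the underside; pinch it along x. Three fit flat in the bay, x along chassis x, at chassis y -40, 0 and +40 mm.
- pack3: Battery pack, one of two or three fresh ones, all alike (absent: None): dark block 76 (x) by 34 (y) by 22 mm high, loose on the bench, robot's left. Origin: centre of the underside. Pull tab in the middle of its top: 12 mm along x, 26 mm along y, from 22 to 45 mm above the underside; pinch it along x. Three fit flat in the bay, x along chassis x, at chassis y -40, 0 and +40 mm.
- spent1: Spent battery pack, the same shape and look as the fresh ones but lying in the bay at the start (one or two of them, absent: None), flat, x roughly along chassis x, anywhere along the bay.
- spent2: Spent battery pack, the same shape and look as the fresh ones but lying in the bay at the start (one or two of them, absent: None), flat, x roughly along chassis x, anywhere along the bay.
- tray: Low open cardboard tray for spent packs, fixed on the bench at the robot's left, 106 (x) by 102 (y) by 22 mm, walls and floor 5 mm. Origin: centre of the underside. Inside 96 x 92 mm: two packs lie flat side by side on its floor, x along tray x, at tray y -21 and +21 mm.
- pot: Small jar, 44 mm wide, 55 mm tall, standing among the packs; bystander, origin under its centre.
- tyre: Large knobbly toy truck wheel lying flat, 125 mm wide, 60 mm high; bystander, origin under its centre.
- driver: Screwdriver lying on the bench; bystander.
- motor: Small upright steel motor can, 36 mm wide, 50 mm tall; bystander, origin under its centre.
- pry: Flat blue plastic pry tool, 145 mm long; bystander.
Mind the look-alikes: they are no part of the job. What is shaped like the pack3 but blue or pink is not meant.

How it is judged:
By the outcome, as a careful person would: the job done as asked, in the order asked, and still so for the second after the job is handed in, with the robot touching nothing.
Of pack1, pack2, pack3 only 2 to 3 are there at a start; the rules pass over those that are not, and their reading is None.
Of spent1, spent2 only 1 to 2 are there at a start; the rules pass over those that are not, and their reading is None.
At some moment in a run one of pack1, pack2, pack3, spent1, spent2 may be knocked a few centimetres aside while the robot is not near it.
Once in a run the grip may slacken for a moment while it holds something.
It also fails if it takes over 210 s, if anything falls off the work surface, if the arm or the gripper's body presses on something with over 40 N, if the wrist force passes 120 N, or if a joint passes its speed limit or range.

### The arm

A 6-joint arm with a two-finger parallel gripper is mounted at the origin on the work surface. World frame = base frame: x ahead of the robot, y to its left, z up, the work surface at z = 0. Lengths are in m, angles in rad, forces in N, time in s.
With the tool pointing down it reaches from about 0.4 to 0.925 m from the base axis. Payload 12.5 kg.
Tool frame: the origin (TCP) lies at the very end of the fingers, on their centre line; the grasp point (between the pads) lies env.pinch_z behind it (env.pinch_z is the distance from the TCP to the grasp point, in m); z points along the fingers, y is the direction in which the jaws open and shut (so a half turn about z gives the same grasp; the last joint's range is limited). The gripper opens to 95 mm and grips with 3 to 60 N. Pads are 20 mm wide; open, the fingers measure 119 mm over their backs; the gripper's body (75 mm by 180 mm) begins 59 mm behind the grasp point.
Start: joints at [1.112, 0.491, 1.559, -0, 1.092, -0.106], TCP at [0.216, 0.587, 0.215] pointing down, gripper open.
Joint ranges: [-3.1, 3.1], [-0.84, 2.19], [0.05, 2.79], [-1.13, 4.28], [0.06, 2.93], [-2.69, 2.69]. Speed limits (rad/s): [2.22, 2.22, 2.79, 3.14, 3.14, 3.14].

### API

Orientations are given as a rotation vector (axis times angle).
In Python, from rig import observe, eyes, env gives the robot as it stands.
- The arm moves only by the tool jog_arm, never from a script. Its argument "motion" is text: rows parted by semicolons, each of 7 numbers parted by spaces: the shift along the tool's x, y, z in mm, then the turn, a rotation vector about the tool's x, y, z in rad, then the opening, from 0 (shut) to 1 (fully open). A call has 1 to 5 rows; each row shifts and turns the commanded pose from where the row before left it, along the tool's axes as they then stand; what a row does not reach is not made up. A row lasts 1/8 s, in which the tool goes at most 62.5 mm and 10.7 degrees, less where a joint would pass 70% of its speed; a pose out of reach is approached as far as the arm can. A call with a gripper value outside its range is refused whole. The fingers move at their own pace and stop on an object; the grip force is fixed at half the most. Time passes only in rows, so rows that do not move let the fingers close. It gives the time, the measured TCP pose, the force and the opening at its end, in the units of the state.
- observe(): the state, without advancing time (a new reading comes with each control period).
- eyes.capture(name): name is "scene" or "top" or "wrist"; returns (picture, depth): 384x512x3 uint8, red, green, blue; 384x512 float32, m along the optical axis (not along the pixel's ray), 0 where there is no reading.
- eyes.camera_params(name): a dict with "fx", "fy", "cx", "cy" (pixels), "k1" (the pictures are not rectified: a ray, as slopes to the right and down, at radius r is drawn at 1 + k1 r^2 times it, then the intrinsics apply), "rvec" (rotation vector, rad) and "tvec" (3), from world to camera coordinates, as OpenCV has them. Camera axes: x right, y down, z forward; pixel columns grow to the right and rows downward; lengths in m; the calibration is good to about 2 mm. A picture is of the moment at which its call begins: read the wrist's pose just before it. camera_params takes no time and is no camera call; for the wrist camera it gives the pose at the moment of the call.
- env.finish_job(): hands the job in, once; it reports no verdict.
The state is a dict: "time_s": time; "joint_positions": joint angles; "joint_velocities": joint speeds; "tau": joint torques, N m; "tool_pos": TCP position; "ee_rot": TCP orientation; "contact_force": force on the tool from outside, world axes, zero at the start; "wrist_torque": the same for the moment, N m; "finger_gap": finger opening in m.
Only numpy, scipy, OpenCV 4.12 (cv2) and the standard library are available. Lean on these libraries where they do the work, as an engineer would, in place of code of your own. Each camera call takes 0.05 s, during which the arm holds its last target.

## Working session

There is one attempt and no reset: what is moved stays moved. The work goes in short steps, Python scripts to look and compute and a tool call to move; the robot and the scene stay as the last step left them, time stands still between calls to the robot, and variables do not carry over. Pictures are saved under pics/ and viewed, and the job is handed in when it is done.

Besides the shell and the picture viewer there is one more tool, called by a JSON object that holds its "method" and its "body", one argument or row to a line. jog_arm: Moves the arm, as the interface text tells. Its arguments: {"type":"object","properties":{"motion":{"type":"string"}},"required":["motion"]}

```bash
ls; mkdir -p pics; cat > h.py <<'E'
import numpy as np, cv2
from rig import observe, eyes, env
from scipy.spatial.transform import Rotation as R
def cap(n):
    p=eyes.camera_params(n); im,d=eyes.capture(n); return p,im,d
def ray(p,uv):
    uv=np.atleast_2d(np.array(uv,float))
    a=np.c_[(uv[:,0]-p['cx'])/p['fx'],(uv[:,1]-p['cy'])/p['fy']]
    x=a.copy()
    for _ in range(20):
        x=a/(1+p['k1']*(x**2).sum(1,keepdims=True))
    M=R.from_rotvec(np.ravel(p['rvec'])).as_matrix(); t=np.ravel(p['tvec'])
    d=np.c_[x,np.ones(len(x))]@M
    return -M.T@t,d
def onplane(p,uv,z):
    o,d=ray(p,uv); s=(z-o[2])/d[:,2]; return o+d*s[:,None]
def cloud(p,dep):
    h,w=dep.shape; u,v=np.meshgrid(np.arange(w),np.arange(h))
    o,d=ray(p,np.c_[u.ravel(),v.ravel()]); return (o+d*dep.reshape(-1,1)).reshape(h,w,3)
def proj(p,X):
    X=np.atleast_2d(X); M=R.from_rotvec(np.ravel(p['rvec'])).as_matrix(); c=X@M.T+np.ravel(p['tvec'])
    x=c[:,:2]/c[:,2:]; x=x*(1+p['k1']*(x**2).sum(1,keepdims=True))
    return np.c_[x[:,0]*p['fx']+p['cx'],x[:,1]*p['fy']+p['cy']]
def save(n,im,crop=None,s=1):
    if crop: im=im[crop[1]:crop[3],crop[0]:crop[2]]
    cv2.imwrite('pics/%s.png'%n,cv2.cvtColor(cv2.resize(im,None,fx=s,fy=s,interpolation=cv2.INTER_CUBIC),cv2.COLOR_RGB2BGR))
E
python3 - <<'E'
from h import *
print(observe(),env.pinch_z)
for n in ['top','scene','wrist']:
    p,im,d=cap(n); print(n,p,(d>0).mean()); save(n+'0',im,s=1.5); np.savez('pics/%s0.npz'%n,im=im,d=d)
E
```

```text
pics
{'time_s': 0.0, 'joint_positions': array([ 1.11242905e+00,  4.91578617e-01,  1.55946578e+00,  4.70713740e-06,
        1.09167843e+00, -1.05597294e-01]), 'joint_velocities': array([ 1.24603805e-03, -1.09176611e-03, -5.50429679e-04,  4.74197202e-04,
        2.46082542e-03, -1.09625677e-05]), 'tau': array([ 3.82695162e-04, -6.12668824e+01, -2.58185220e+01,  6.92812004e-02,
        4.83043666e-02, -9.42753331e-05]), 'tool_pos': array([0.21580319, 0.58629914, 0.21404428]), 'ee_rot': array([-5.51208340e-01, -3.09253453e+00,  1.70317124e-03]), 'contact_force': array([ 0.1332056 , -0.33158755,  0.10537095]), 'wrist_torque': array([ 0.00973371,  0.00442923, -0.04279687]), 'finger_gap': 0.09495637194507445} 0.0188
top {'fx': 486.98293226503074, 'fy': 486.98293226503074, 'cx': 254.1787367677995, 'cy': 186.21243684109245, 'k1': 0.02807325886405609, 'rvec': array([ 2.21098428, -2.15992641,  0.0624151 ]), 'tvec': array([0.15310098, 0.54668816, 1.94243839])} 0.9959309895833334
scene {'fx': 438.52274066825987, 'fy': 438.52274066825987, 'cx': 260.8690975240579, 'cy': 193.5083936155297, 'k1': 0.04358978416664726, 'rvec': array([ 1.20168535,  2.15614156, -1.08553049]), 'tvec': array([ 0.1430446 , -0.25553135,  1.82418017])} 0.9961700439453125
wrist {'fx': 274.1357846292671, 'fy': 274.1357846292671, 'cx': 254.58634185180333, 'cy': 195.37680166052036, 'k1': -0.059341476374940146, 'rvec': array([-2.38585454, -1.66269861, -0.22694692]), 'tvec': array([-0.62495975, -0.02968778,  0.39081809])} 0.9961496988932291
```

View pics/top0.png

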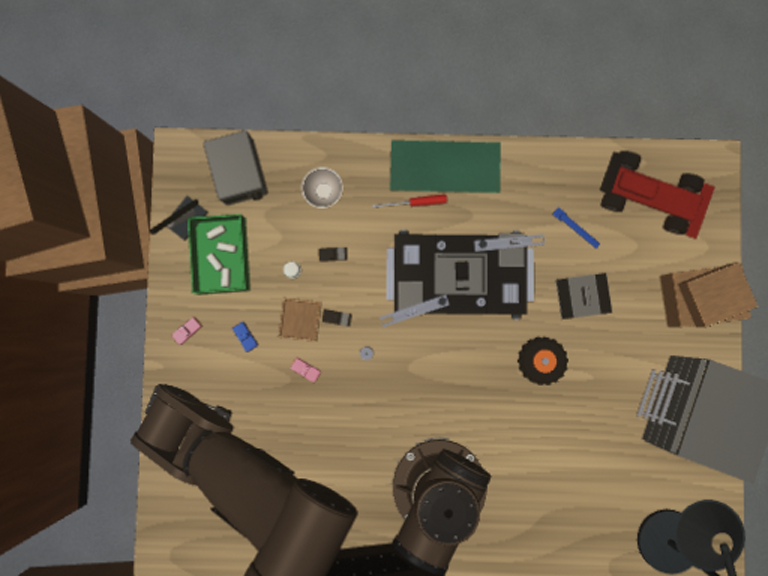

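View pics/scene0.png

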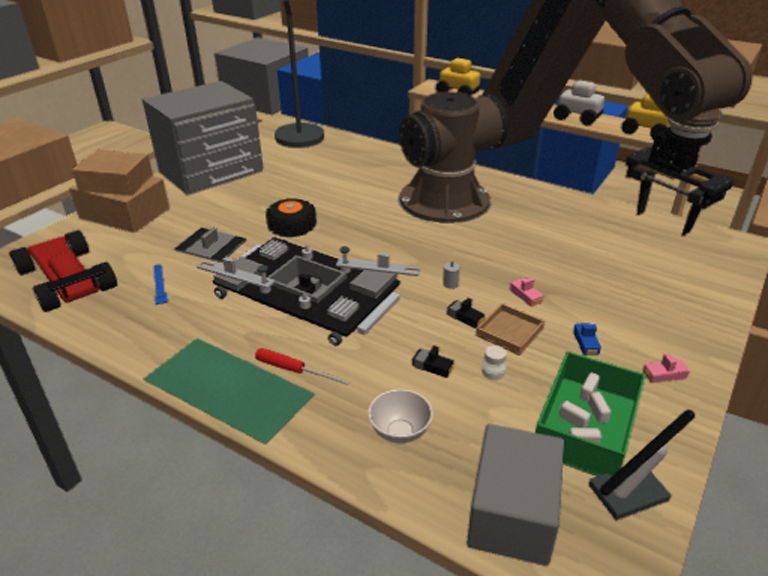

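View pics/wrist0.png

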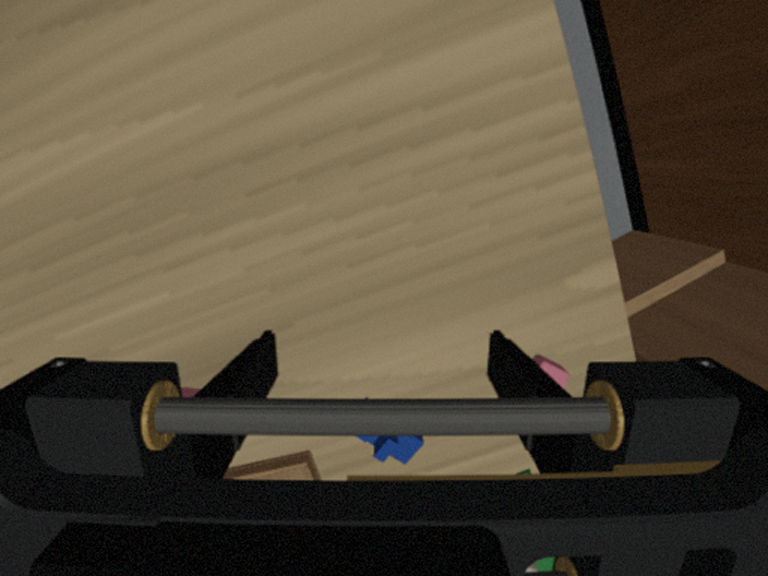

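The top picture shows the chassis at about (462,273) of 768, with one black pack in the bay. There are two black packs on the bench at (333,254) and (337,318). The look-alikes are blue at (245,336) and pink at (187,330) and (306,370). I'll enlarge it.

```bash
python3 - <<'E'
from h import *
im=np.load('pics/top0.npz')['im']
save('t0a',im,(110,130,270,260),5); save('t0b',im,(245,140,425,260),4.4)
E
```

```text
(no output)
```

View pics/t0a.png

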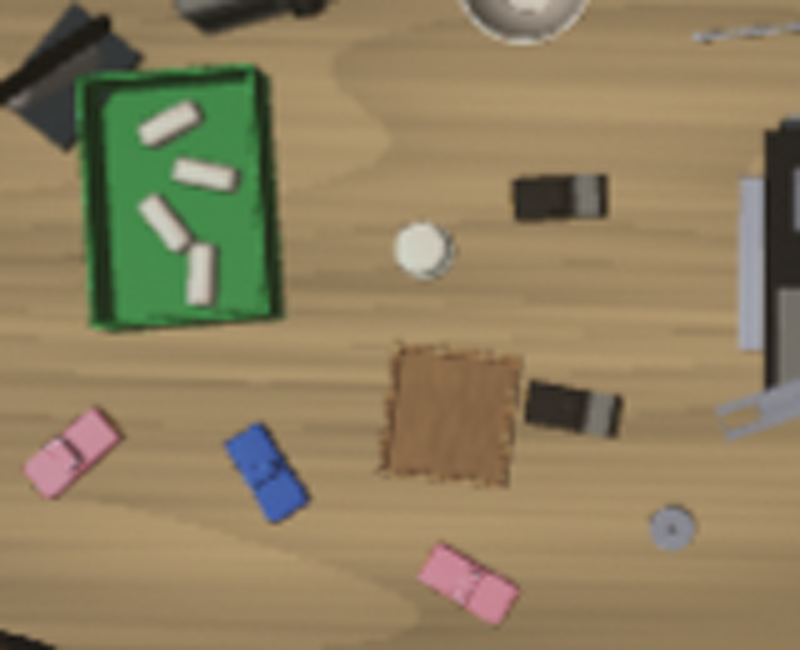

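View pics/t0b.png

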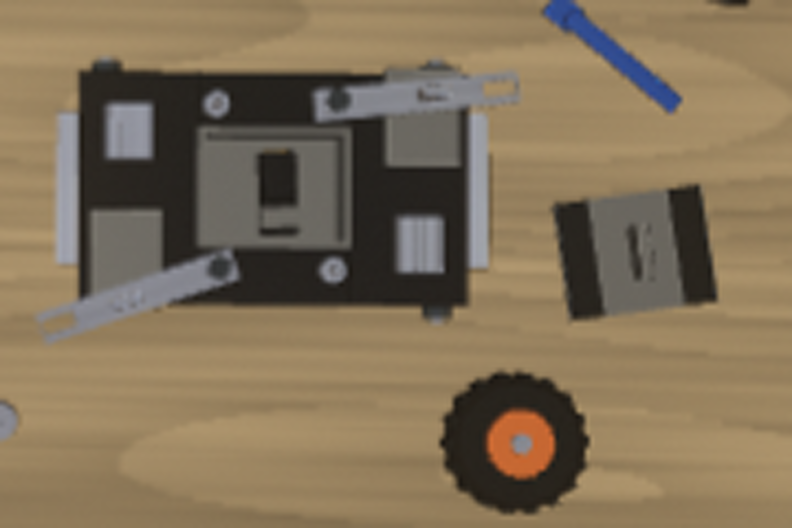

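The left crop shows two fresh packs: A at (560,198) and B at (573,409), both black with a grey end. Blue and pink look-alikes are excluded by colour. The right crop shows the bay with one spent pack at (280,190), pivots at (337,100) and (220,265), studs at (216,102) and (333,268), and the cover at (637,252). Next I'll measure.

```bash
python3 - <<'E'
from h import *
f=np.load('pics/top0.npz'); im,d=f['im'],f['d']; p=eyes.camera_params('top')
def c(x,y): return (x/4.4+245-.4,y/4.4+140-.4)
for n,(x,y),z in [('piv A',(337,100),.108),('piv B',(220,265),.108),('stud A',(333,269),.083),('stud B',(216,103),.083)]:
    print(n,c(x,y),onplane(p,c(x,y),z)[0].round(4))
C=cloud(p,d); P=C.reshape(-1,3)
# tests on plane noise
m=(abs(P[:,0]-.4)<.03)&(abs(P[:,1])<.03); print('table z',P[m,2].mean(),P[m,2].std())
def blob(x0,x1,y0,y1,z0,z1):
    m=(C[...,0]>x0)&(C[...,0]<x1)&(C[...,1]>y0)&(C[...,1]<y1)&(C[...,2]>z0)&(C[...,2]<z1)
    q=C[m]; 
    if len(q)<5: print(len(q));return
    r=cv2.minAreaRect((q[:,:2]*1000).astype(np.float32)); print(len(q),q.mean(0).round(4),'rect',np.round(r[0],1),np.round(r[1],1),round(r[2],1))
def pl(x,y,s,ox,oy,z): return onplane(p,(x/s+ox-.4,y/s+oy-.4),z)[0]
for a in [(560,198),(573,409)]:
    w=pl(*a,5,110,130,.022); print('pack',w.round(3))
    for zz in [(.010,.03),(.032,.06)]: blob(w[0]-.05,w[0]+.05,w[1]-.06,w[1]+.06,*zz)
w=pl(280,190,4.4,245,140,.034); print('spent',w.round(3))
blob(w[0]-.05,w[0]+.05,w[1]-.06,w[1]+.06,.022,.042); blob(w[0]-.05,w[0]+.05,w[1]-.06,w[1]+.06,.045,.060)
w=pl(637,252,4.4,245,140,.01); print('cover',w.round(3))
blob(w[0]-.1,w[0]+.1,w[1]-.1,w[1]+.1,.004,.02);blob(w[0]-.1,w[0]+.1,w[1]-.1,w[1]+.1,.025,.05)
w=pl(453,415,5,110,130,.0); print('tray',w.round(3))
blob(w[0]-.1,w[0]+.1,w[1]-.055,w[1]+.1,.0035,.008);blob(w[0]-.07,w[0]+.07,w[1]-.06,w[1]+.1,.014,.03)
E
```

```text
piv A (321.1909090909091, 162.3272727272727) [ 0.6352 -0.0904  0.108 ]
piv B (294.6, 199.8272727272727) [0.4885 0.0091 0.108 ]
stud A (320.2818181818182, 200.73636363636362) [ 0.4883 -0.0923  0.083 ]
stud B (293.6909090909091, 163.0090909090909) [0.633  0.0134 0.083 ]
table z 0.0005555991841271532 0.00544979425405622
pack [0.608 0.299 0.022]
148 [0.6081 0.2974 0.0202] rect [615.2 304.5] [ 92.2 113.5] 5.9
23 [0.6073 0.2968 0.0455] rect [611.8 288.9] [21.6 36. ] 22.4
pack [0.439 0.283 0.022]
189 [0.4402 0.2952 0.0208] rect [438.6 285. ] [ 92.5 112.8] 1.2
25 [0.4377 0.2839 0.0429] rect [437.1 294. ] [20.1 84.1] 5.3
spent [ 0.561 -0.05   0.034]
195 [ 0.5649 -0.0533  0.0328] rect [562.7 -49.4] [ 91.7 112.4] 0.7
47 [ 0.5574 -0.0718  0.0547] rect [560.5 -61.9] [98.8 94.9] 0.6
cover [ 0.513 -0.379  0.01 ]
962 [ 0.5112 -0.3774  0.0083] rect [ 513.2 -378.9] [199.2 199.1] 89.9
48 [ 0.5124 -0.3767  0.0362] rect [ 511.8 -376.6] [48.8 15.4] 4.6
tray [0.432 0.382 0.   ]
408 [0.4341 0.4017 0.0056] rect [432.  404.3] [199.2 154.2] 0.2
150 [0.4287 0.3819 0.0212] rect [432.2 388.5] [116.2 128.3] 1.4
```

```bash
cat >> h.py <<'E'
def tool():
    s=observe(); return np.array(s['tool_pos']),R.from_rotvec(s['ee_rot']),s
def yawy(Rt):  # world angle of tool y axis, deg
    v=Rt.as_matrix()[:,1]; return np.degrees(np.arctan2(v[1],v[0]))
def target(x,y,z,yaw,n=None,base=None):
    """rows to bring tool to x,y,z, pointing straight down, tool y axis at yaw deg (mod 180 nearest)"""
    p0,R0,_=tool()
    if base: p0=np.array(base[:3])
    d=(yaw-yawy(R0)+90)%180-90
    R1=R.from_euler('z',yawy(R0)+d,degrees=True)*R.from_matrix(np.array([[0,1,0],[1,0,0],[0,0,-1]]).T)
    p1=np.array([x,y,z]); 
    dr=(R0.inv()*R1).as_rotvec()
    if n is None: n=max(1,int(np.ceil(max(np.linalg.norm(p1-p0)/.058,np.linalg.norm(dr)/.17))))
    rows=[];Rc=R0
    for i in range(n):
        sh=Rc.inv().apply((p1-p0)/n)*1000
        rows.append(np.r_[sh,dr/n]); Rc=Rc*R.from_rotvec(dr/n)
    for i in range(0,n,5): print('; '.join(' '.join('%.4g'%round(v,3 if k>2 else 1) for k,v in enumerate(r)) for r in rows[i:i+5]))
E
python3 - <<'E'
from h import *
p,Rt,s=tool(); print(yawy(Rt))
c=eyes.camera_params('wrist'); M=R.from_rotvec(c['rvec']).as_matrix(); o=-M.T@c['tvec']
print('cam in tool',Rt.inv().apply(o-p),'cam axes in tool',(Rt.inv().as_matrix()@M.T).round(3))
for z in [0,.1,.2]: print(proj(c,p+Rt.apply([0,0,z])))
target(.60,-.04,.28,2)
E
```

```text
69.7865873695342
cam in tool [ 0.07628047  0.00058765 -0.16936893] cam axes in tool [[-0.001 -0.963 -0.27 ]
 [ 1.    -0.001 -0.001]
 [ 0.    -0.27   0.963]]
[[253.90417813 236.71934694]]
[[254.17344257 196.10835294]]
[[254.30542024 176.2616513 ]]
-44.4 -35 -5 -0 0 0.091; -47.4 -30.8 -5 -0 0 0.091; -50 -26.4 -5 -0 0 0.091; -52.2 -21.7 -5 -0 0 0.091; -53.9 -16.9 -5 -0 0 0.091
-55.2 -11.9 -5.1 -0 0 0.091; -56.1 -6.9 -5.1 -0 0 0.091; -56.5 -1.7 -5.1 -0 0 0.091; -56.4 3.4 -5.1 -0 0 0.091; -55.9 8.5 -5.1 -0 0 0.091
-54.9 13.6 -5.1 -0 0 0.091; -53.4 18.5 -5.1 -0 0 0.091; -51.5 23.3 -5.1 -0 0 0.091
```

```bash
python3 - <<'E'
from h import *
target(.56,-.07,.27,1)
E
```

```text
-42.3 -38.2 -4.3 -0 0 0.092; -45.6 -34.2 -4.3 -0 0 0.092; -48.6 -29.8 -4.3 -0 0 0.092; -51.1 -25.2 -4.3 -0 0 0.092; -53.2 -20.4 -4.3 -0 0 0.092
-54.9 -15.4 -4.3 -0 0 0.092; -56.1 -10.3 -4.3 -0 0 0.092; -56.8 -5 -4.3 -0 0 0.092; -57 0.2 -4.3 -0 0 0.092; -56.7 5.5 -4.3 -0 0 0.092
-56 10.7 -4.3 -0 0 0.092; -54.8 15.8 -4.3 -0 0 0.092; -53.1 20.8 -4.3 -0 0 0.092
```

{"method": "jog_arm", "body": {
  "motion": "-42 -38 -4 0 0 0.092 1; -46 -34 -4 0 0 0.092 1; -49 -30 -4 0 0 0.092 1; -51 -25 -4 0 0 0.092 1; -53 -20 -4 0 0 0.092 1"
}}

```text
time_s: 0.78
tool_pos: [0.3496, 0.3332, 0.2348]
ee_rot: [1.246, 2.884, 0.0]
contact_force: [0.3, -0.3, 0.2]
finger_gap: 0.0948
```

{"method": "jog_arm", "body": {
  "motion": "-55 -15 -4 0 0 0.092 1; -56 -10 -4 0 0 0.092 1; -57 -5 -4 0 0 0.092 1; -57 0 -4 0 0 0.092 1; -57 5 -4 0 0 0.092 1"
}}

```text
time_s: 1.4
tool_pos: [0.4827, 0.0806, 0.2548]
ee_rot: [1.871, 2.524, 0.0]
contact_force: [-0.1, 1.0, 1.0]
finger_gap: 0.0952
```

{"method": "jog_arm", "body": {
  "motion": "-56 11 -4 0 0 0.092 0.4; -55 16 -4 0 0 0.092 0.4; -53 21 -4 0 0 0.092 0.4; 0 0 0 0 0 0 0.4; 0 0 0 0 0 0 0.4"
}}

```text
time_s: 2.02
tool_pos: [0.5625, -0.0685, 0.2662]
ee_rot: [-2.196, -2.245, 0.0]
contact_force: [-0.1, 0.2, -0.2]
finger_gap: 0.0506
```

```bash
python3 - <<'E'
from h import *
p,Rt,s=tool(); print(s['time_s'],p,yawy(Rt),s['finger_gap'])
c,im,d=cap('wrist'); save('w1',im,s=1.5); np.savez('pics/w1.npz',im=im,d=d,c=c)
E
```

```text
2.025 [ 0.56246399 -0.06845711  0.26621279] 1.2670279010901668 0.05056248306056031
```

View pics/w1.png

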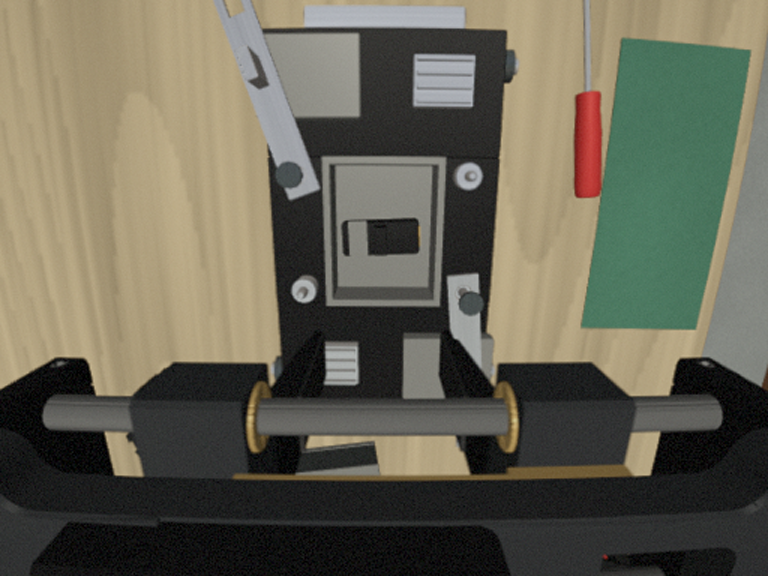

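The wrist view shows the bay rim with corners near (322,157), (446,157), (440,305) and (326,305). There is a single spent pack in it at (381,237), and the rest of the bay is empty. I'll zoom in for exact pixels.

```bash
python3 - <<'E'
from h import *
im=np.load('pics/w1.npz')['im']; save('w1z',im,(180,95,340,215),5)
E
```

```text
(no output)
```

View pics/w1z.png

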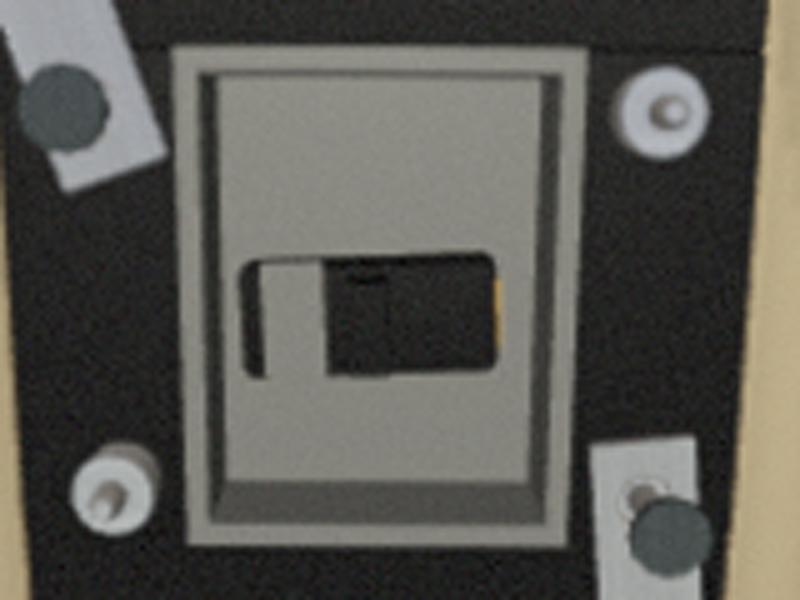

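```bash
python3 - <<'E'
from h import *
f=np.load('pics/w1.npz',allow_pickle=True); c=f['c'].item()
q=lambda L:np.array(L,float)/5+np.array([180,95])-.4
W=onplane(c,q([(172,47),(588,48),(567,547),(188,546)]),.062)[:,:2]
print(W.round(4),W.mean(0),[np.linalg.norm(W[i]-W[(i+1)%4]).round(4) for i in range(4)])
def ang(v): return np.degrees(np.arctan2(v[1],v[0]))
print('yaw',ang(W[1]-W[0]),ang(W[2]-W[3]),ang(W[0]-W[3])-90,ang(W[1]-W[2])-90)
H=onplane(c,q([(65,107),(671,537)]),.108)[:,:2]; S=onplane(c,q([(676,111),(102,500)]),.083)[:,:2]
print(H,S,H.mean(0),S.mean(0), ang(H[1]-H[0])-ang((148,-104)),ang(S[0]-S[1])-ang((148,104)),np.linalg.norm(H[1]-H[0]),np.linalg.norm(S[1]-S[0]),np.hypot(148,104))
T=onplane(c,q([(245,260),(494,252),(497,370),(250,378)]),.034)[:,:2]; print('spent',T.mean(0),ang(T[1]-T[0]),ang(T[2]-T[3]),[np.linalg.norm(T[i]-T[(i+1)%4]).round(4) for i in range(4)])
T=onplane(c,q([(325,262),(389,262),(391,376),(327,378)]),.057)[:,:2]; print('tab',T.mean(0),[np.linalg.norm(T[i]-T[(i+1)%4]).round(4) for i in range(4)])
E
```

```text
[[ 0.5072  0.0261]
 [ 0.6156  0.0281]
 [ 0.6179 -0.1082]
 [ 0.5095 -0.1102]] [ 0.56255036 -0.04104656] [np.float64(0.1085), np.float64(0.1363), np.float64(0.1084), np.float64(0.1363)]
yaw 1.087854929519697 1.0841212623635084 1.0002000426191842 0.9380731214361333
[[ 0.48877158  0.01015646]
 [ 0.63684152 -0.09065965]] [[ 0.63541015  0.01255257]
 [ 0.48955013 -0.09115924]] [ 0.56280655 -0.0402516 ] [ 0.56248014 -0.03930333] 0.8461120288433008 0.3184000710053496 0.17913290188293093 0.17897286544346588 180.88670487352022
spent [ 0.56057834 -0.04705145] 3.0452593310173186 3.109621915559877 [np.float64(0.0723), np.float64(0.0347), np.float64(0.0733), np.float64(0.0348)]
tab [ 0.55692118 -0.04523023] [np.float64(0.0175), np.float64(0.0316), np.float64(0.0179), np.float64(0.0322)]
```

```bash
python3 - <<'E'
from h import *
p,Rt,s=tool(); print(p,s['finger_gap'])
target(.562,-.0465,.038,3)
E
```

```text
[ 0.56237881 -0.06792529  0.26640313] 0.04683858408693312
5.3 0.1 57.1 -0 -0 -0.007; 5.3 0.1 57.1 -0 -0 -0.007; 5.3 0.1 57.1 -0 -0 -0.007; 5.3 0.2 57.1 -0 -0 -0.007
```

{"method": "jog_arm", "body": {
  "motion": "11 0 50 0 0 -0.014 0.4; 10 0 50 0 0 -0.014 0.4; 0 0 50 0 0 0 0.4; 0 0 50 0 0 0 0.4; 0 0 16 0 0 0 0.4"
}}

```text
time_s: 2.7
tool_pos: [0.5609, -0.0463, 0.0487]
ee_rot: [-2.161, -2.276, 0.003]
contact_force: [0.4, -0.2, 0.7]
finger_gap: 0.0383
```

{"method": "jog_arm", "body": {
  "motion": "0 0 6 0 0 0 0.4; 0 0 3 0 0 0 0.4; 0 0 0 0 0 0 0.4"
}}

```text
time_s: 3.08
tool_pos: [0.5629, -0.0477, 0.0428]
ee_rot: [2.164, 2.275, 0.002]
contact_force: [0.0, -0.8, 0.3]
finger_gap: 0.038
```

```bash
python3 - <<'E'
from h import *
p,Rt,s=tool(); print(s['time_s'],p,yawy(Rt),s['finger_gap'],s['contact_force'])
c,im,d=cap('wrist'); save('w2',im,s=1.5)
E
```

```text
3.075 [ 0.5628888  -0.04774513  0.04281125] 2.8666132784532694 0.037960478182827176 [ 0.02925397 -0.8061527   0.34766595]
```

View pics/w2.png

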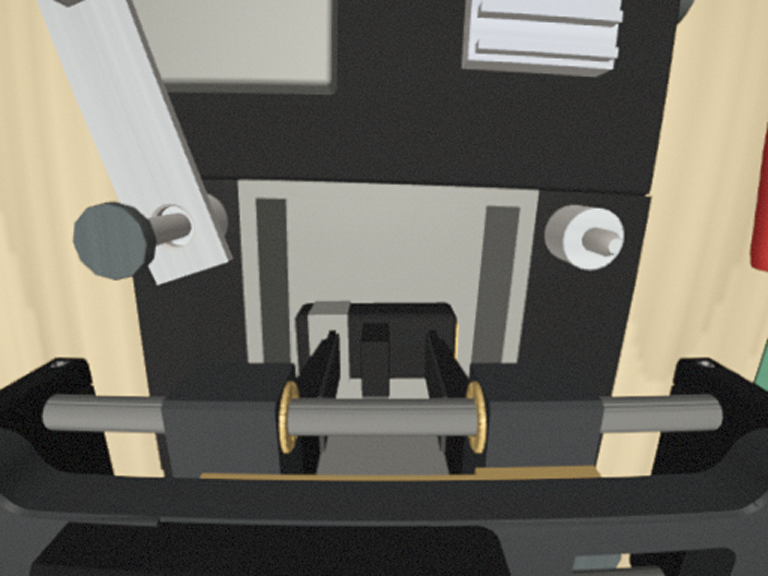

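The fingers straddle the black pull tab at (375,340). I'll go down 4 mm and close.

{"method": "jog_arm", "body": {
  "motion": "0 0 4 0 0 0 0.4; 0 0 0 0 0 0 0; 0 0 0 0 0 0 0; 0 0 0 0 0 0 0; 0 0 0 0 0 0 0"
}}

```text
time_s: 3.75
tool_pos: [0.5622, -0.0477, 0.0377]
ee_rot: [-2.165, -2.276, 0.0]
contact_force: [-1.7, 0.4, 1.3]
finger_gap: 0.012
```

{"method": "jog_arm", "body": {
  "motion": "0 0 -20 0 0 0 0; 0 0 -40 0 0 0 0; 0 0 -45 0 0 0 0; 0 0 -45 0 0 0 0; 0 0 0 0 0 0 0"
}}

```text
time_s: 4.38
tool_pos: [0.5635, -0.0479, 0.1907]
ee_rot: [2.162, 2.273, 0.005]
contact_force: [-0.5, 0.3, -1.0]
finger_gap: 0.0118
```

```bash
python3 - <<'E'
from h import *
p,Rt,s=tool(); print(s['time_s'],p,yawy(Rt),s['finger_gap'],s['contact_force'])
c,im,d=cap('wrist'); save('w3',im,s=1.2)
# tray measure from initial top
im=np.load('pics/top0.npz')['im']; t=eyes.camera_params('top')
q=lambda L:np.array(L,float)/5+np.array([110,130])-.4
ang=lambda v: np.degrees(np.arctan2(v[1],v[0]))
W=onplane(t,q([(398,343),(521,356),(508,487),(383,475)]),.022)[:,:2]; print('tray',W.mean(0),[ang(W[0]-W[3]),ang(W[1]-W[2]),ang(W[0]-W[1])-90,ang(W[3]-W[2])-90],[np.linalg.norm(W[i]-W[(i+1)%4]).round(4) for i in range(4)])
E
```

```text
4.375 [ 0.56352074 -0.04788264  0.19065773] 2.869961020950574 0.011836114859568543 [-0.52294774  0.31463864 -0.96456996]
tray [0.43173454 0.37979177] [np.float64(-4.624497394288834), np.float64(-4.002048273896888), np.float64(-4.70256414951659), np.float64(-4.134208783626576)] [np.float64(0.0993), np.float64(0.1052), np.float64(0.1005), np.float64(0.1062)]
```

View pics/w3.png

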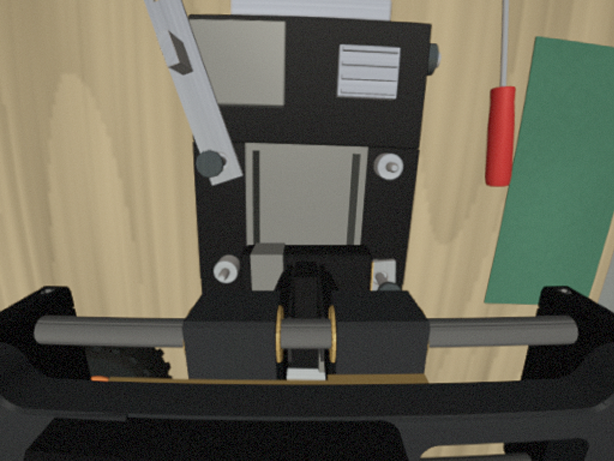

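```bash
python3 - <<'E'
from h import *
target(.45,.29,.20,-4.4)
E
```

```text
49 -13.6 -1.7 0 0 0.018; 48.7 -14.5 -1.7 0 0 0.018; 48.5 -15.4 -1.7 0 0 0.018; 48.2 -16.3 -1.7 0 0 0.018; 47.9 -17.2 -1.7 0 0 0.018
47.6 -18 -1.7 0 0 0.018; 47.2 -18.9 -1.6 0 0 0.018
```

{"method": "jog_arm", "body": {
  "motion": "49 -14 -2 0 0 0.018 0; 49 -15 -2 0 0 0.018 0; 48 -15 -2 0 0 0.018 0; 48 -16 -2 0 0 0.018 0; 48 -17 -2 0 0 0.018 0"
}}

```text
time_s: 5.05
tool_pos: [0.4807, 0.1945, 0.1961]
ee_rot: [-2.265, -2.175, 0.003]
contact_force: [0.5, -0.0, -1.1]
finger_gap: 0.0119
```

{"method": "jog_arm", "body": {
  "motion": "48 -18 -2 0 0 0.018 0; 47 -19 0 0 0 0.018 0; 0 0 0 0 0 0 0; 0 0 0 0 0 0 0"
}}

```text
time_s: 5.55
tool_pos: [0.4492, 0.2895, 0.1984]
ee_rot: [-2.303, -2.136, 0.003]
contact_force: [0.2, -0.0, -0.9]
finger_gap: 0.0115
```

```bash
python3 - <<'E'
from h import *
p,Rt,s=tool(); print(s['time_s'],p,yawy(Rt),s['finger_gap'],s['contact_force'])
c,im,d=cap('wrist'); save('w4',im,s=1.5); np.savez('pics/w4.npz',im=im,d=d,c=c)
target(.432,.380,.034,-4.4)
E
```

```text
5.55 [0.44923208 0.28952826 0.19843359] -4.307813468261295 0.011496981818143771 [ 0.22940148 -0.02505824 -0.92467591]
22.4 -6.1 41.2 -0 0 0; 22.3 -6.1 41.2 -0 0 0; 22.3 -6.1 41.2 -0 0 0; 22.3 -6.1 41.2 -0 0 0
```

View pics/w4.png

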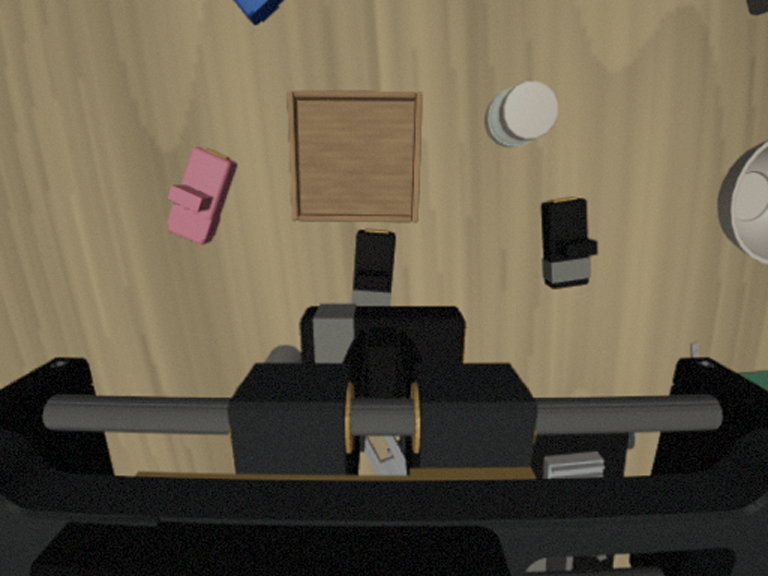

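The tray corners are at (290,92), (422,92), (418,222) and (292,222). Fresh pack B is at (375,265) and A at (566,243), both standing lengthwise up the image. The pot is at (525,112). The pink pack at (203,195) and the blue one at the top are the look-alikes.

```bash
python3 - <<'E'
from h import *
f=np.load('pics/w4.npz',allow_pickle=True); c=f['c'].item(); save('w4z',f['im'],(225,120,405,225),4.4)
q=lambda L:np.array(L,float)/1.5-.2
ang=lambda v: np.degrees(np.arctan2(v[1],v[0]))
W=onplane(c,q([(290,92),(422,92),(418,222),(292,222)]),.022)[:,:2]; print('tray',W.mean(0),ang(W[1]-W[0]),ang(W[2]-W[3]),[np.linalg.norm(W[i]-W[(i+1)%4]).round(4) for i in range(4)])
E
```

```text
tray [0.43418992 0.38276522] -4.596295346111489 -4.428774541763897 [np.float64(0.1029), np.float64(0.1009), np.float64(0.1054), np.float64(0.1012)]
```

View pics/w4z.png

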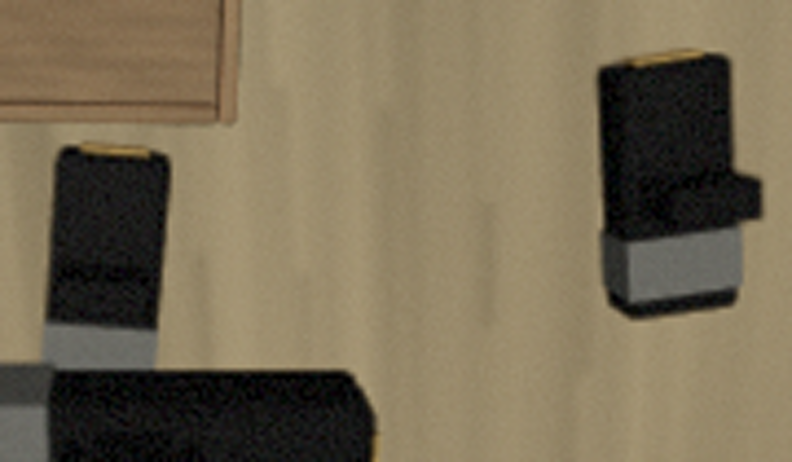

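{"method": "jog_arm", "body": {
  "motion": "46 -12 15 0 0 0 0; 45 -11 40 0 0 0 0; 0 0 50 0 0 0 0; 0 0 40 0 0 0 0; 0 0 10 0 0 0 0"
}}

```text
time_s: 6.22
tool_pos: [0.4333, 0.3807, 0.0424]
ee_rot: [-2.306, -2.133, 0.007]
contact_force: [-0.5, -0.3, -0.9]
finger_gap: 0.0119
```

{"method": "jog_arm", "body": {
  "motion": "0 0 6 0 0 0 0; 0 0 3 0 0 0 0; 0 0 2 0 0 0 0; 0 0 0 0 0 0 0"
}}

```text
time_s: 6.72
tool_pos: [0.4338, 0.3826, 0.0342]
ee_rot: [2.304, 2.135, 0.002]
contact_force: [-0.5, -0.4, -0.9]
finger_gap: 0.0117
```

{"method": "jog_arm", "body": {
  "motion": "0 0 3 0 0 0 0; 0 0 0 0 0 0 0; 0 0 0 0 0 0 0.5; 0 0 0 0 0 0 0.5; 0 0 0 0 0 0 0.5"
}}

```text
time_s: 7.35
tool_pos: [0.4336, 0.3825, 0.0307]
ee_rot: [-2.304, -2.136, -0.0]
contact_force: [-0.3, -0.6, 1.0]
finger_gap: 0.0365
```

{"method": "jog_arm", "body": {
  "motion": "0 0 -30 0 0 0 0.5; 0 0 -50 0 0 0 0.5; -30 0 -50 0 0 0 0.7; -50 20 -20 0 0 0 0.7; -50 20 0 0 0 0 0.7"
}}

```text
time_s: 7.98
tool_pos: [0.4643, 0.2489, 0.1826]
ee_rot: [2.302, 2.136, 0.006]
contact_force: [0.5, -0.6, -0.2]
finger_gap: 0.066
```

{"method": "jog_arm", "body": {
  "motion": "-50 20 0 0 0 0 0.7; 0 0 0 0 0 0 0.7; 0 0 0 0 0 0 0.7"
}}

```text
time_s: 8.35
tool_pos: [0.4797, 0.1986, 0.1807]
ee_rot: [-2.305, -2.135, -0.0]
contact_force: [0.6, 0.7, 0.9]
finger_gap: 0.0667
```

```bash
python3 - <<'E'
from h import *
p,Rt,s=tool(); print(s['time_s'],p,yawy(Rt),s['finger_gap'],s['contact_force'])
c,im,d=cap('wrist'); save('w5',im,s=1.5); np.savez('pics/w5.npz',im=im,d=d,c=c); save('w5z',im,(190,70,390,220),4)
E
```

```text
8.35 [0.47969252 0.19861489 0.18069707] -4.3920486286777525 0.06668063584194815 [0.61079758 0.67966252 0.88647519]
```

View pics/w5z.png

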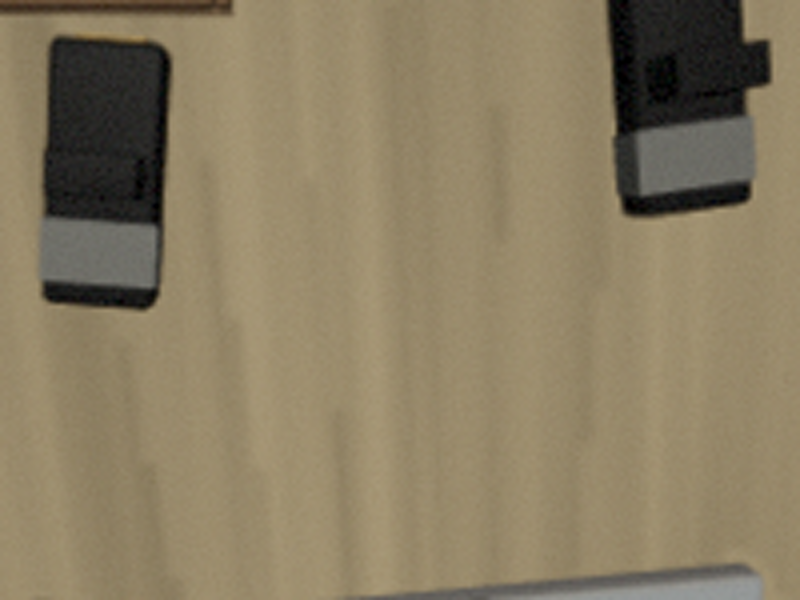

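View pics/w5.png

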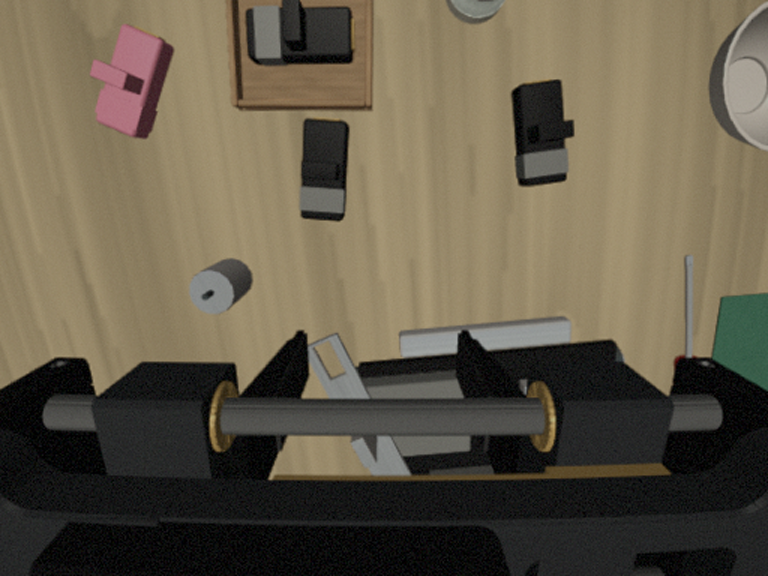

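```bash
python3 - <<'E'
from h import *
f=np.load('pics/w5.npz',allow_pickle=True); save('w5y',f['im'],(190,40,390,160),4)
E
```

```text
(no output)
```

View pics/w5y.png

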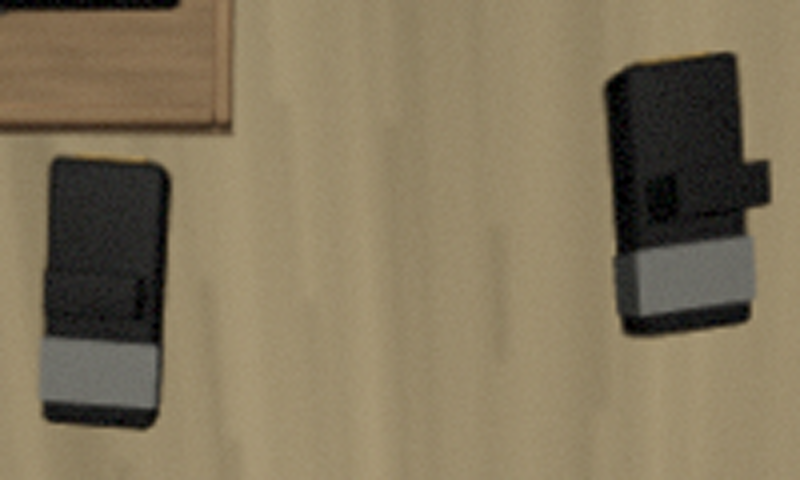

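The spent pack lies flat in the tray. On pack B the top-face corners are (52,160), (160,165), (155,406) and (43,404). On pack A they are (628,66), (735,54), (751,302) and (640,314).

```bash
python3 - <<'E'
from h import *
f=np.load('pics/w5.npz',allow_pickle=True); c=f['c'].item()
q=lambda L:np.array(L,float)/4+np.array([190,40])-.4
ang=lambda v: np.degrees(np.arctan2(v[1],v[0]))
for n,L in [('B',[(52,160),(160,165),(155,406),(43,404)]),('A',[(628,66),(735,54),(751,302),(640,314)])]:
    W=onplane(c,q(L),.022)[:,:2]; print(n,W.mean(0).round(4),ang(W[0]-W[3]),ang(W[1]-W[2]),ang(W[1]-W[0])+90,ang(W[2]-W[3])+90,[np.linalg.norm(W[i]-W[(i+1)%4]).round(4) for i in range(4)])
E
```

```text
B [0.4408 0.2872] 80.78385265030273 83.0777070487375 82.64475823454384 84.3488045310798 [np.float64(0.0304), np.float64(0.0672), np.float64(0.0332), np.float64(0.0682)]
A [0.61   0.3024] 92.79547712678355 95.00123237969935 92.85217710721045 92.27798536743947 [np.float64(0.0302), np.float64(0.068), np.float64(0.0329), np.float64(0.0676)]
```

```bash
python3 - <<'E'
from h import *
f=np.load('pics/w5.npz',allow_pickle=True); c=f['c'].item()
q=lambda L:np.array(L,float)/4+np.array([190,40])-.4
ang=lambda v: np.degrees(np.arctan2(v[1],v[0]))
for n,L in [('B',[(51,158),(164,162),(155,428),(43,421)]),('A',[(624,66),(735,54),(751,321),(638,334)])]:
    W=onplane(c,q(L),.022)[:,:2]; print(n,W.mean(0).round(4),ang(W[0]-W[3]),ang(W[1]-W[2]),ang(W[1]-W[0])+90,ang(W[2]-W[3])+90,[np.linalg.norm(W[i]-W[(i+1)%4]).round(4) for i in range(4)])
# tab tops
for n,L in [('Btab',[(47,268),(145,270),(143,318),(44,316)]),('Atab',[(660,172),(770,160),(770,205),(655,220)])]:
    print(n,onplane(c,q(L),.045).mean(0).round(4))
p,Rt,s=tool();print(p)
target(.4415,.284,.06,84)
E
```

```text
B [0.4408 0.2846] 81.1529895581755 82.32448969508961 83.23825450302404 81.82859013268289 [np.float64(0.0318), np.float64(0.0745), np.float64(0.0333), np.float64(0.0737)]
A [0.6096 0.2997] 93.0127899181187 94.75109593569694 92.63238254155914 92.633102640467 [np.float64(0.0314), np.float64(0.0734), np.float64(0.0336), np.float64(0.0734)]
Btab [0.4418 0.2848 0.045 ]
Atab [0.608  0.2994 0.045 ]
[0.47950501 0.19910743 0.18063651]
8.2 -4.4 12.1 0 -0 -0.154; 8.8 -3.1 12.1 0 -0 -0.154; 9.1 -1.7 12.1 0 -0 -0.154; 9.3 -0.3 12.1 0 -0 -0.154; 9.2 1.1 12.1 0 -0 -0.154
9 2.5 12.1 0 -0 -0.154; 8.5 3.9 12.1 0 -0 -0.154; 7.8 5.1 12.1 0 -0 -0.154; 6.9 6.2 12.1 0 -0 -0.154; 5.8 7.2 12.1 0 -0 -0.154
```

{"method": "jog_arm", "body": {
  "motion": "8 -4 8 0 0 -0.152 0.4; 9 -3 8 0 0 -0.152 0.4; 9 -2 8 0 0 -0.152 0.4; 9 0 8 0 0 -0.152 0.4; 9 1 8 0 0 -0.152 0.4"
}}

```text
time_s: 9.02
tool_pos: [0.4609, 0.242, 0.1403]
ee_rot: [-1.337, -2.843, -0.0]
contact_force: [-0.2, -0.0, 0.3]
finger_gap: 0.0382
```

{"method": "jog_arm", "body": {
  "motion": "9 2 8 0 0 -0.152 0.4; 9 4 8 0 0 -0.152 0.4; 8 5 8 0 0 -0.152 0.4; 7 6 8 0 0 -0.152 0.4; 6 7 8 0 0 -0.152 0.4"
}}

```text
time_s: 9.65
tool_pos: [0.4411, 0.2846, 0.1003]
ee_rot: [-0.188, -3.136, -0.0]
contact_force: [0.9, 0.8, 0.0]
finger_gap: 0.0378
```

```bash
python3 - <<'E'
from h import *
p,Rt,s=tool(); print(s['time_s'],p,yawy(Rt),s['finger_gap'],s['joint_positions'].round(2))
c,im,d=cap('wrist'); save('w6',im,s=1.5); np.savez('pics/w6.npz',im=im,d=d,c=c)
print(proj(c,[.4412,.2847,.045])*1.5)
target(.4412,.2847,.025,82)
E
```

```text
9.65 [0.44105269 0.28458152 0.10029301] 83.14945996418346 0.037758636574555485 [ 0.45  0.5   1.92  0.    0.72 -1.  ]
[[381.30743466 315.32830861]]
-0.5 -0.1 37.2 -0 -0.001 0.014; -0.5 -0.1 37.2 -0 -0.001 0.014
```

View pics/w6.png

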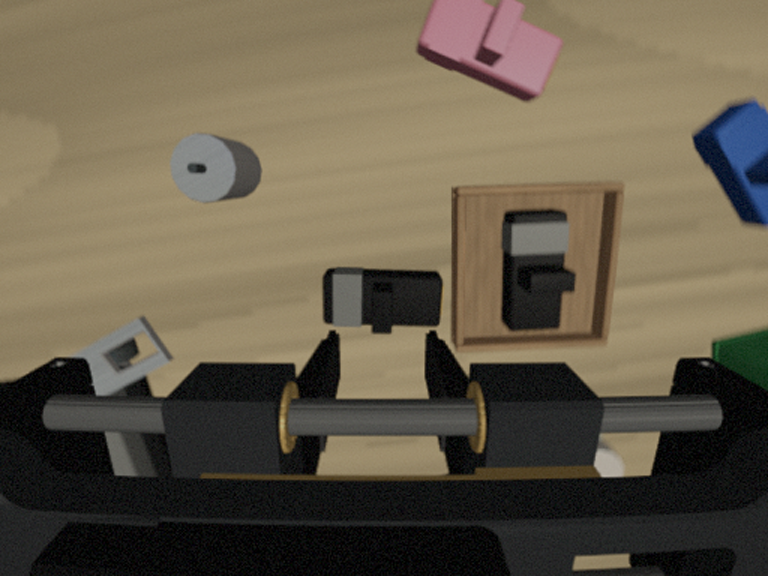

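The tab sits between the jaws, at (383,310) against a predicted (381,315). Going down.

{"method": "jog_arm", "body": {
  "motion": "0 0 40 0 0 0.018 0.4; 0 0 27 0 0 0 0.4; 0 0 8 0 0 0 0.4; 0 0 0 0 0 0 0.4; 0 0 0 0 0 0 0"
}}

```text
time_s: 10.32
tool_pos: [0.4423, 0.2834, 0.0266]
ee_rot: [0.227, 3.132, 0.001]
contact_force: [0.6, -0.0, 0.4]
finger_gap: 0.0324
```

{"method": "jog_arm", "body": {
  "motion": "0 0 0 0 0 0 0; 0 0 0 0 0 0 0; 0 0 0 0 0 0 0"
}}

```text
time_s: 10.7
tool_pos: [0.4421, 0.2831, 0.0262]
ee_rot: [0.227, 3.133, 0.001]
contact_force: [-0.8, -0.0, 6.6]
finger_gap: 0.0116
```

{"method": "jog_arm", "body": {
  "motion": "0 0 -30 0 0 0 0; 0 0 -45 0 0 0 0; 0 0 -50 0 0 0 0; 0 0 -50 0 0 0 0"
}}

```text
time_s: 11.2
tool_pos: [0.4416, 0.2827, 0.2022]
ee_rot: [-0.228, -3.133, 0.0]
contact_force: [-0.1, -0.1, -1.6]
finger_gap: 0.0117
```

```bash
python3 - <<'E'
from h import *
p,Rt,s=tool(); print(s['time_s'],p,yawy(Rt),s['finger_gap'],s['joint_positions'].round(2))
# chassis
def ch(x,y): 
    a=np.radians(1.0); return .5626+x*np.cos(a)-y*np.sin(a), -.0405+x*np.sin(a)+y*np.cos(a)
print(ch(0,.04),ch(0,-.04),ch(0,0))
target(*ch(0,-.04),.2,1)
E
```

```text
11.2 [0.44157182 0.28271355 0.20217217] 81.69335213815195 0.01167187062770426 [ 0.44  0.36  1.82  0.    0.96 -0.98]
(np.float64(0.5619019037425087), np.float64(-0.0005060921937443466)) (np.float64(0.5632980962574913), np.float64(-0.08049390780625565)) (np.float64(0.5626), np.float64(-0.0405))
-19.2 -38 0.2 -0 -0 0.156; -24.9 -34.5 0.2 -0 -0 0.156; -30 -30.2 0.2 -0 -0 0.156; -34.3 -25.2 0.2 -0 -0 0.156; -37.8 -19.5 0.2 -0 -0 0.156
-40.4 -13.4 0.2 -0 -0 0.156; -42 -6.9 0.2 -0 -0 0.156; -42.6 -0.3 0.2 -0 -0 0.156; -42.1 6.3 0.2 -0 -0 0.156
```

{"method": "jog_arm", "body": {
  "motion": "-19 -38 0 0 0 0.156 0; -25 -34 0 0 0 0.156 0; -30 -30 0 0 0 0.156 0; -34 -25 0 0 0 0.156 0; -38 -19 0 0 0 0.156 0"
}}

```text
time_s: 11.82
tool_pos: [0.5103, 0.0811, 0.2005]
ee_rot: [-1.409, -2.808, 0.0]
contact_force: [-0.1, 0.5, -1.2]
finger_gap: 0.0117
```

{"method": "jog_arm", "body": {
  "motion": "-40 -13 0 0 0 0.156 0; -42 -7 0 0 0 0.156 0; -42 0 0 0 0 0.156 0; -36 6 0 0 0 0.156 0; 0 0 0 0 0 0 0"
}}

```text
time_s: 12.45
tool_pos: [0.5638, -0.0737, 0.2001]
ee_rot: [-2.201, -2.241, 0.001]
contact_force: [-0.6, -0.1, -1.9]
finger_gap: 0.0115
```

```bash
cat >> h.py <<'E'
def ch(x,y,X0=.5626,Y0=-.0405,yaw=1.0):
    a=np.radians(yaw); return X0+x*np.cos(a)-y*np.sin(a), Y0+x*np.sin(a)+y*np.cos(a)
E
python3 - <<'E'
from h import *
p,Rt,s=tool(); print(s['time_s'],p,yawy(Rt),s['finger_gap'],s['joint_positions'].round(2))
c,im,d=cap('wrist'); save('w7',im,s=1.5); np.savez('pics/w7.npz',im=im,d=d,c=c)
print(ch(0,-.033))
target(*ch(0,-.033),.07,1.,n=3)
E
```

```text
12.45 [ 0.56382987 -0.07366762  0.20011515] 1.0457593083393466 0.01148185827123628 [-0.25  0.43  1.72 -0.    1.   -0.26]
(np.float64(0.5631759294124303), np.float64(-0.07349497394016091))
-0.4 -0 43.4 -0 -0 0.001; -0.4 -0 43.4 -0 -0 0.001; -0.4 -0 43.4 -0 -0 0.001
```

View pics/w7.png

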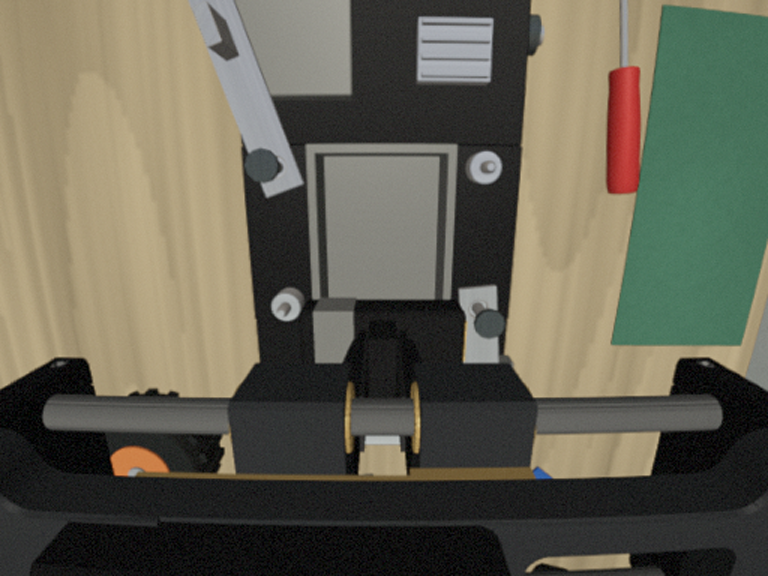

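{"method": "jog_arm", "body": {
  "motion": "-1 -1 50 0 0 0 0; 0 0 50 0 0 0 0; 0 0 38 0 0 0 0; 0 0 10 0 0 0 0; 0 0 8 0 0 0 0"
}}

```text
time_s: 13.12
tool_pos: [0.563, -0.0722, 0.0452]
ee_rot: [2.195, 2.247, 0.001]
contact_force: [-0.5, -0.3, -1.0]
finger_gap: 0.012
```

{"method": "jog_arm", "body": {
  "motion": "0 0 3 0 0 0 0; 0 0 2 0 0 0 0; 0 0 0 0 0 0 0; 0 0 0 0 0 0 0"
}}

```text
time_s: 13.62
tool_pos: [0.5628, -0.0728, 0.04]
ee_rot: [2.196, 2.245, 0.001]
contact_force: [0.5, 0.3, -1.6]
finger_gap: 0.0119
```

{"method": "jog_arm", "body": {
  "motion": "0 0 2 0 0 0 0; 0 0 0 0 0 0 0; 0 0 0 0 0 0 0.3; 0 0 0 0 0 0 0.3; 0 0 0 0 0 0 0.3"
}}

```text
time_s: 14.25
tool_pos: [0.5626, -0.0727, 0.0375]
ee_rot: [-2.197, -2.246, -0.0]
contact_force: [-0.5, 0.8, -0.5]
finger_gap: 0.0282
```

{"method": "jog_arm", "body": {
  "motion": "0 0 -25 0 0 0 0.3; 0 0 -45 0 0 0 0.3; 0 0 -55 0 0 0 0.4; 0 0 -20 0 0 0 0.4"
}}

```text
time_s: 14.75
tool_pos: [0.5634, -0.0729, 0.1858]
ee_rot: [2.194, 2.243, 0.004]
contact_force: [-0.4, -0.0, 0.1]
finger_gap: 0.0374
```

```bash
python3 - <<'E'
from h import *
p,Rt,s=tool(); print(s['time_s'],p,yawy(Rt),s['finger_gap'],s['contact_force'])
c,im,d=cap('top'); save('t1a',im,(190,130,430,260),3.3); np.savez('pics/t1.npz',im=im,d=d)
target(.60,.28,.13,93.3)
E
```

```text
14.75 [ 0.56342586 -0.0728829   0.18576444] 1.2630944019258552 0.03742685240819768 [-0.3546021  -0.04112194  0.0569805 ]
35.2 4.4 5.7 0.001 -0 0.154; 35.5 -1.1 5.7 0.001 -0 0.154; 34.9 -6.5 5.6 0.001 -0 0.154; 33.5 -11.7 5.6 0.001 -0 0.154; 31.3 -16.7 5.6 0.001 -0 0.154
28.4 -21.3 5.6 0.001 -0 0.154; 24.8 -25.4 5.6 0.001 -0 0.154; 20.6 -28.9 5.7 0.001 -0 0.154; 16 -31.7 5.7 0.001 -0 0.154; 10.9 -33.8 5.7 0.001 -0 0.154
```

View pics/t1a.png

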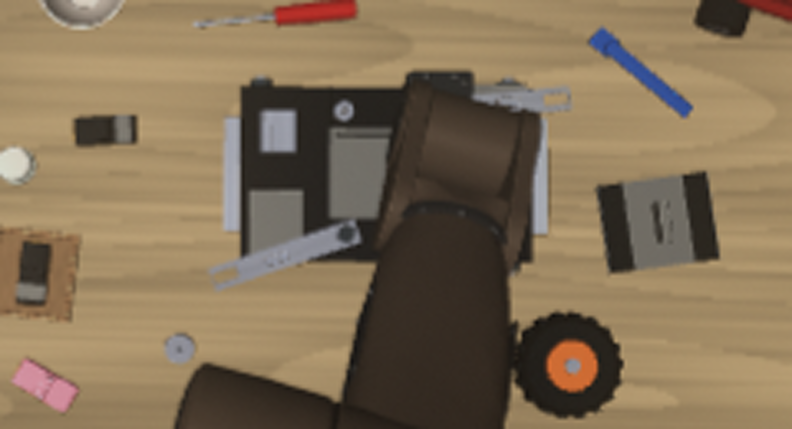

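Pack A is still at (105,130) and the spent pack is in the tray at (33,272). I'll go to A, turning counter-clockwise.

```bash
sed -i 's/def target(x,y,z,yaw,n=None,base=None):/def target(x,y,z,yaw,n=None,base=None,dd=None):/; s/    d=(yaw-yawy(R0)+90)%180-90/    d=(yaw-yawy(R0)+90)%180-90 if dd is None else dd/' h.py
python3 - <<'E'
from h import *
p,Rt,s=tool()
print(onplane(eyes.camera_params('top'),(190+105/3.3-.4,130+129/3.3-.4),.03))
target(.609,.2996,.13,93.3,n=11,dd=92)
E
```

```text
[[0.60955518 0.29877051 0.03      ]]
33.8 4.8 5.2 0 0.001 -0.146; 32.7 9.7 5.2 0 0.001 -0.146; 31 14.3 5.2 0 0.001 -0.146; 28.5 18.7 5.2 0 0.001 -0.146; 25.5 22.7 5.2 0 0.001 -0.146
21.9 26.1 5.2 0 0.001 -0.146; 17.9 29 5.2 0 0.001 -0.146; 13.5 31.3 5.2 0 0.001 -0.146; 8.8 33 5.2 0 0.001 -0.146; 3.9 33.9 5.2 0 0.001 -0.146
-1.1 34.1 5.2 0 0.001 -0.146
```

{"method": "jog_arm", "body": {
  "motion": "34 5 0 0 0 -0.146 0.4; 33 10 0 0 0 -0.146 0.4; 31 14 0 0 0 -0.146 0.4; 29 19 0 0 0 -0.146 0.4; 25 23 0 0 0 -0.146 0.4"
}}

```text
time_s: 15.42
tool_pos: [0.5835, 0.0986, 0.1817]
ee_rot: [-1.243, -2.884, 0.001]
contact_force: [0.2, -0.1, 0.6]
finger_gap: 0.0381
```

{"method": "jog_arm", "body": {
  "motion": "22 26 5 0 0 -0.146 0.4; 18 29 10 0 0 -0.146 0.4; 14 31 15 0 0 -0.146 0.4; 9 33 20 0 0 -0.146 0.4; 4 34 20 0 0 -0.146 0.4"
}}

```text
time_s: 16.05
tool_pos: [0.6029, 0.268, 0.111]
ee_rot: [-0.132, -3.138, 0.0]
contact_force: [0.4, -0.1, 0.3]
finger_gap: 0.0378
```

{"method": "jog_arm", "body": {
  "motion": "-1 34 10 0 0 -0.146 0.4; 0 0 0 0 0 0 0.4; 0 0 0 0 0 0 0.4"
}}

```text
time_s: 16.42
tool_pos: [0.6069, 0.3002, 0.1022]
ee_rot: [0.087, -3.14, 0.001]
contact_force: [-0.9, -0.4, 0.2]
finger_gap: 0.0378
```

```bash
python3 - <<'E'
from h import *
p,Rt,s=tool(); print(s['time_s'],p,yawy(Rt),s['finger_gap'],s['joint_positions'].round(2))
c,im,d=cap('wrist'); save('w8',im,s=1.5); np.savez('pics/w8.npz',im=im,d=d,c=c)
print(proj(c,[.609,.2996,.045])*1.5)
target(.609,.2996,.025,93.3)
E
```

```text
16.425 [0.60687653 0.30021627 0.10215468] 93.17172358387666 0.0378089101877952 [ 0.36  0.68  1.53 -0.    0.94 -1.26]
[[379.83988754 317.36692445]]
-0.9 -0.2 38.8 -0 -0 -0.001; -0.9 -0.2 38.8 -0 -0 -0.001
```

View pics/w8.png

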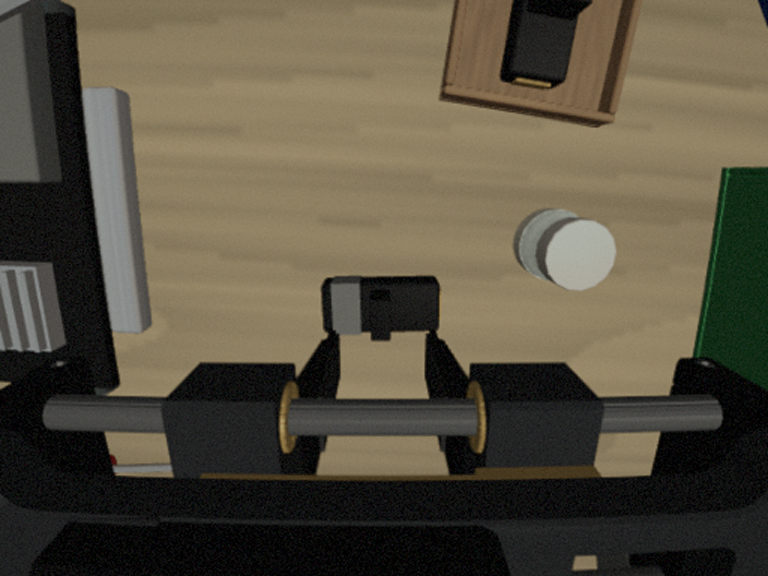

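The tab lies between the jaws at about (381,316), as predicted.

{"method": "jog_arm", "body": {
  "motion": "-2 0 40 0 0 0 0.4; 0 0 28 0 0 0 0.4; 0 0 8 0 0 0 0.4; 0 0 0 0 0 0 0.4; 0 0 0 0 0 0 0"
}}

```text
time_s: 17.1
tool_pos: [0.6098, 0.3009, 0.0281]
ee_rot: [-0.089, 3.138, 0.001]
contact_force: [-0.3, 0.6, -1.2]
finger_gap: 0.0326
```

{"method": "jog_arm", "body": {
  "motion": "0 0 0 0 0 0 0; 0 0 0 0 0 0 0; 0 0 0 0 0 0 0"
}}

```text
time_s: 17.48
tool_pos: [0.6093, 0.301, 0.0272]
ee_rot: [-0.09, 3.14, 0.0]
contact_force: [-1.1, -0.6, 5.4]
finger_gap: 0.0119
```

{"method": "jog_arm", "body": {
  "motion": "0 0 -30 0 0 0 0; 0 0 -45 0 0 0 0; 0 0 -50 0 0 0 0; 0 0 -50 0 0 0 0"
}}

```text
time_s: 17.98
tool_pos: [0.6088, 0.3009, 0.203]
ee_rot: [0.09, -3.14, 0.0]
contact_force: [0.2, 1.0, -1.0]
finger_gap: 0.0116
```

```bash
python3 - <<'E'
from h import *
p,Rt,s=tool(); print(s['time_s'],p,yawy(Rt),s['finger_gap'],s['joint_positions'].round(2))
print(ch(0,.033))
target(*ch(0,.030),.2,1,n=10,dd=1-yawy(Rt))
E
```

```text
17.975 [0.6088301  0.30086101 0.20297201] 93.27969265346043 0.011576985806401546 [ 0.36  0.58  1.43  0.    1.14 -1.27]
(np.float64(0.5620240705875696), np.float64(-0.00750502605983909))
6.4 -30.8 0.3 -0 -0 0.161; 1.4 -31.5 0.3 -0 -0 0.161; -3.6 -31.3 0.3 -0 -0 0.161; -8.6 -30.3 0.3 -0 -0 0.161; -13.4 -28.5 0.3 -0 -0 0.161
-17.8 -26 0.3 -0 -0 0.161; -21.7 -22.8 0.3 -0 -0 0.161; -25.1 -19 0.3 -0 -0 0.161; -27.8 -14.8 0.3 -0 -0 0.161; -29.8 -10.1 0.3 -0 -0 0.161
```

{"method": "jog_arm", "body": {
  "motion": "6 -31 0 0 0 0.161 0; 1 -31 0 0 0 0.161 0; -4 -31 0 0 0 0.161 0; -9 -30 0 0 0 0.161 0; -13 -29 0 0 0 0.161 0"
}}

```text
time_s: 18.6
tool_pos: [0.5867, 0.1446, 0.2015]
ee_rot: [-1.155, -2.921, 0.0]
contact_force: [-0.6, -0.4, -1.0]
finger_gap: 0.0118
```

{"method": "jog_arm", "body": {
  "motion": "-18 -26 0 0 0 0.161 0; -22 -23 0 0 0 0.161 0; -25 -19 0 0 0 0.161 0; -28 -15 0 0 0 0.161 0; -30 -10 0 0 0 0.161 0"
}}

```text
time_s: 19.23
tool_pos: [0.5636, -0.0119, 0.2015]
ee_rot: [-2.207, -2.235, 0.0]
contact_force: [0.1, 0.4, -1.7]
finger_gap: 0.0122
```

{"method": "jog_arm", "body": {
  "motion": "0 0 0 0 0 0 0; 0 0 0 0 0 0 0"
}}

```text
time_s: 19.48
tool_pos: [0.564, -0.0106, 0.2016]
ee_rot: [-2.199, -2.243, -0.0]
contact_force: [-1.2, -0.4, -0.4]
finger_gap: 0.012
```

```bash
python3 - <<'E'
from h import *
p,Rt,s=tool(); print(s['time_s'],p,yawy(Rt),s['finger_gap'])
c,im,d=cap('wrist'); save('w9',im,s=1.5)
target(*ch(0,.031),.06,1,n=3)
E
```

```text
19.475 [ 0.56398752 -0.01058663  0.20158046] 1.138177889167926 0.012000568637810188
0.3 -0.6 47.2 -0 -0 0.001; 0.3 -0.6 47.2 -0 -0 0.001; 0.3 -0.6 47.2 -0 -0 0.001
```

View pics/w9.png

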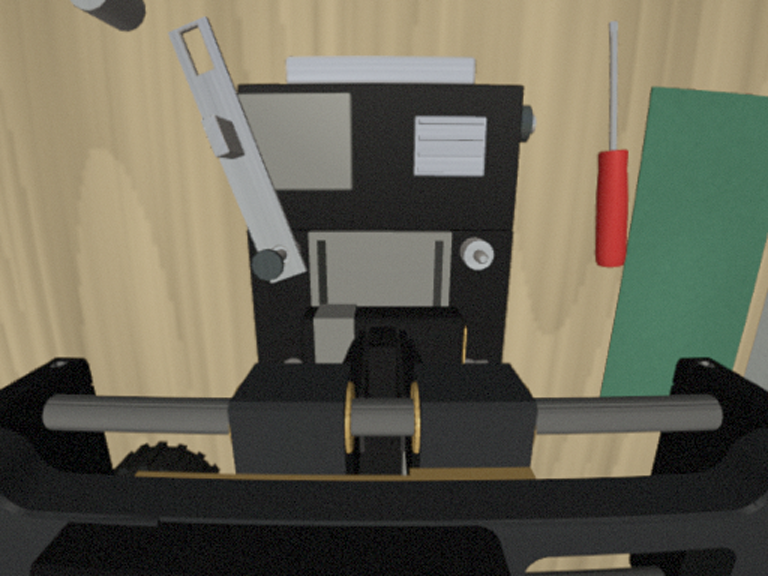

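{"method": "jog_arm", "body": {
  "motion": "1 -2 50 0 0 0 0; 0 0 50 0 0 0 0; 0 0 38 0 0 0 0; 0 0 10 0 0 0 0; 0 0 8 0 0 0 0"
}}

```text
time_s: 20.15
tool_pos: [0.5626, -0.0096, 0.046]
ee_rot: [2.199, 2.242, 0.001]
contact_force: [1.2, 0.3, -0.9]
finger_gap: 0.012
```

{"method": "jog_arm", "body": {
  "motion": "0 0 3 0 0 0 0; 0 0 2 0 0 0 0; 0 0 1.5 0 0 0 0; 0 0 0 0 0 0 0; 0 0 0 0 0 0 0"
}}

```text
time_s: 20.78
tool_pos: [0.562, -0.0101, 0.0393]
ee_rot: [2.201, 2.241, 0.0]
contact_force: [-0.5, 0.3, -0.8]
finger_gap: 0.0116
```

{"method": "jog_arm", "body": {
  "motion": "0 0 0 0 0 0 0.3; 0 0 0 0 0 0 0.3; 0 0 0 0 0 0 0.3; 0 0 0 0 0 0 0.3"
}}

```text
time_s: 21.28
tool_pos: [0.562, -0.01, 0.0392]
ee_rot: [2.201, 2.241, 0.0]
contact_force: [-0.7, -0.0, -0.4]
finger_gap: 0.0281
```

{"method": "jog_arm", "body": {
  "motion": "0 0 -25 0 0 0 0.3; 0 0 -45 0 0 0 0.3; -20 0 -55 0 0 0 0.4; -30 0 -55 0 0 0 0.4; -20 0 -20 0 0 0 0.4"
}}

```text
time_s: 21.9
tool_pos: [0.5639, -0.0811, 0.2425]
ee_rot: [2.199, 2.238, 0.004]
contact_force: [-0.4, 0.6, -0.5]
finger_gap: 0.0378
```

```bash
python3 - <<'E'
from h import *
p,Rt,s=tool(); print(s['time_s'],p,yawy(Rt),s['finger_gap'])
c,im,d=cap('wrist'); save('w10',im,s=1.5); np.savez('pics/w10.npz',im=im,d=d,c=c)
E
```

```text
21.9 [ 0.56386509 -0.08114427  0.24247945] 1.0167860494629275 0.03782639438091485
```

View pics/w10.png

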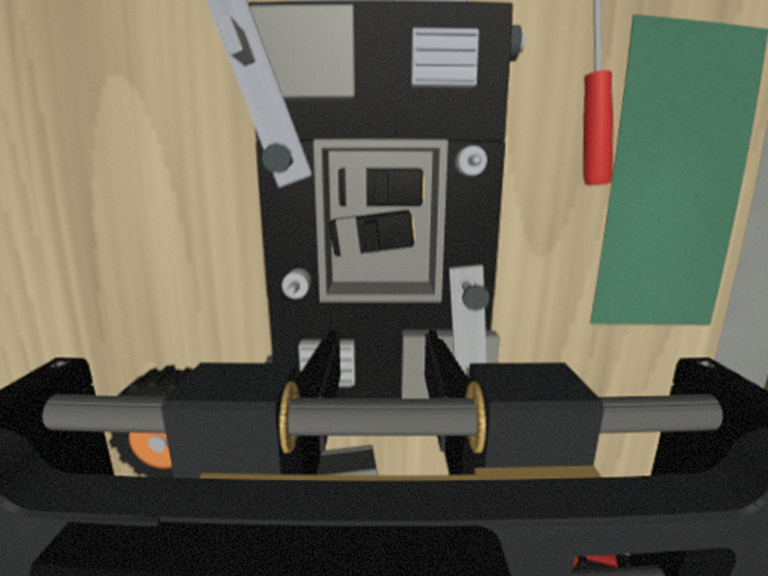

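The first-placed pack was knocked and turned a little, now at (372,232). I'll zoom in to see whether both still lie flat.

```bash
python3 - <<'E'
from h import *
f=np.load('pics/w10.npz',allow_pickle=True); im,d,c=f['im'],f['d'],f['c'].item()
save('w10z',cv2.convertScaleAbs(im,alpha=1.8,beta=20),(205,90,305,205),6.5/1.3)
C=cloud(c,d)
q=lambda u,v:C[int(v/1.5)-2:int(v/1.5)+3,int(u/1.5)-2:int(u/1.5)+3,2].mean().round(4)
for n,uv in dict(A_gr=(355,187),A_r=(410,187),B_gr=(348,234),B_r=(400,228),floor=(370,270),rim=(320,220)).items(): print(n,q(*uv))
E
```

```text
A_gr 0.049
A_r 0.0332
B_gr 0.0338
B_r 0.033
floor 0.0115
rim 0.0614
```

View pics/w10z.png

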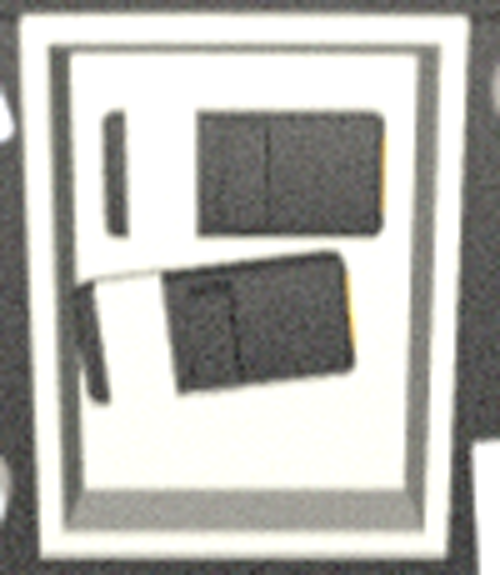

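```bash
python3 - <<'E'
from h import *
f=np.load('pics/w10.npz',allow_pickle=True); im,d,c=f['im'],f['d'],f['c'].item()
C=cloud(c,d)
for r in range(114,138,4): print((C[r,226:284:3,2]*1000).round(0).astype(int))
q=lambda L:np.array(L,float)/5+np.array([205,90])-.4
ang=lambda v: np.degrees(np.arctan2(v[1],v[0]))
for n,L in [('A',[(103,110),(384,110),(384,236),(105,236)]),('B',[(75,285),(340,250),(356,370),(92,405)])]:
    W=onplane(c,q(L),.034)[:,:2]; print(n,W.mean(0).round(4),ang(W[1]-W[0]),ang(W[2]-W[3]),[np.linalg.norm(W[i]-W[(i+1)%4]).round(4) for i in range(4)])
E
```

```text
[ 33  34  35 412  34  34  34  34  57  56  56  34  33  33  33  34  34  34
  33  13]
[32 31 34 33 32 33 34 33 56 57 56 33 34 34 33 32 34 33 34 10]
[32 33 34 33 34 33 33 35 57 55 56 34 32 33 35 33 33 33 33 11]
[33 35 32 34 32 34 33 35 57 57 56 32 32 33 33 33 33 33 32 11]
[33 34 33 31 34 32 34 33 55 57 57 34 32 34 33 33 33 32 33 11]
[33 33 34 32 32 35 33 33 55 56 57 35 32 33 35 32 33 32 33 12]
A [ 0.5619 -0.0119] 0.9632647163659815 0.9463726521870771 [np.float64(0.0745), np.float64(0.033), np.float64(0.0756), np.float64(0.0329)]
B [ 0.5547 -0.0535] 8.351086150915938 8.54224690062307 [np.float64(0.0729), np.float64(0.0332), np.float64(0.0742), np.float64(0.0335)]
```

Both packs are flat, with tops at about 33 mm and tabs at 56 mm. Pack B was turned to 8.4° and shoved against the wall, so I'll regrasp it and straighten it.

```bash
python3 - <<'E'
from h import *
f=np.load('pics/w10.npz',allow_pickle=True); im,d,c=f['im'],f['d'],f['c'].item()
C=cloud(c,d); m=(C[...,2]>.050)&(C[...,2]<.060)&(abs(C[...,0]-.555)<.025)&(abs(C[...,1]+.0535)<.02)
q=C[m]; print(len(q),q.mean(0),cv2.minAreaRect((q[:,:2]*1000).astype(np.float32)))
target(.5555,-.0535,.10,8.4,n=3)
E
```

```text
188 [ 0.55454274 -0.05291147  0.05620916] ((554.6482543945312, -53.25859832763672), (11.949396133422852, 26.148143768310547), 6.263936519622803)
9.9 -3.1 47.8 0.002 0.001 -0.043; 10 -2.5 47.8 0.002 0.001 -0.043; 10.1 -2 47.8 0.002 0.001 -0.043
```

{"method": "jog_arm", "body": {
  "motion": "10 -4 48 0 0 -0.043 0.35; 10 -3 48 0 0 -0.043 0.35; 10 -2 48 0 0 -0.043 0.35; 0 0 44 0 0 0 0.35; 0 0 8 0 0 0 0.35"
}}

```text
time_s: 22.58
tool_pos: [0.5509, -0.0498, 0.0404]
ee_rot: [-2.049, -2.375, 0.004]
contact_force: [-0.4, 0.8, -0.5]
finger_gap: 0.0332
```

{"method": "jog_arm", "body": {
  "motion": "0 0 5 0 0 0 0.35; 0 0 2 0 0 0 0.35; 0 0 0 0 0 0 0.35"
}}

```text
time_s: 22.95
tool_pos: [0.5529, -0.0506, 0.037]
ee_rot: [2.052, 2.377, 0.001]
contact_force: [-0.6, -0.4, 0.0]
finger_gap: 0.0334
```

```bash
python3 - <<'E'
from h import *
p,Rt,s=tool(); print(s['time_s'],p,yawy(Rt),s['finger_gap'],s['contact_force'])
E
```

```text
22.95 [ 0.55287481 -0.05063412  0.03700635] 8.415424475220961 0.033365855583527525 [-0.61910336 -0.39203702  0.03643435]
```

{"method": "jog_arm", "body": {
  "motion": "-2 1 0 0 0 0 0.35; 0 0 0 0 0 0 0; 0 0 0 0 0 0 0; 0 0 0 0 0 0 0; 0 0 0 0 0 0 0"
}}

```text
time_s: 23.58
tool_pos: [0.5543, -0.0524, 0.0361]
ee_rot: [2.052, 2.378, 0.001]
contact_force: [3.8, -0.6, 1.1]
finger_gap: 0.0117
```

{"method": "jog_arm", "body": {
  "motion": "0 0 -30 0 0 0 0; 0 0 -35 0 0 0 0; -10 5 0 0 0 0.065 0; -10 4 0 0 0 0.065 0; 0 0 0 0 0 0 0"
}}

```text
time_s: 24.2
tool_pos: [0.5646, -0.0714, 0.1007]
ee_rot: [-2.202, -2.239, 0.001]
contact_force: [-0.7, 0.7, -1.4]
finger_gap: 0.0115
```

```bash
python3 - <<'E'
from h import *
p,Rt,s=tool(); print(s['time_s'],p,yawy(Rt),s['finger_gap'],s['contact_force'])
target(*ch(0,-.034),.045,1,n=1)
E
```

```text
24.2 [ 0.56462945 -0.07139266  0.10072653] 0.9632539045130072 0.011489711770362095 [-0.69502894  0.66597166 -1.42624863]
-3.1 -1.4 55.7 -0.001 -0 -0.001
```

{"method": "jog_arm", "body": {
  "motion": "-3 -1.5 25 0 0 0 0; 0 0 25 0 0 0 0; 0 0 9 0 0 0 0; 0 0 4 0 0 0 0; 0 0 0.5 0 0 0 0"
}}

```text
time_s: 24.82
tool_pos: [0.5636, -0.074, 0.0379]
ee_rot: [2.202, 2.241, 0.0]
contact_force: [-0.5, -0.3, -0.6]
finger_gap: 0.012
```

{"method": "jog_arm", "body": {
  "motion": "0 0 0 0 0 0 0; 0 0 0 0 0 0 0; 0 0 0 0 0 0 0.3; 0 0 0 0 0 0 0.3; 0 0 0 0 0 0 0.3"
}}

```text
time_s: 25.45
tool_pos: [0.5635, -0.0742, 0.0376]
ee_rot: [2.202, 2.24, 0.0]
contact_force: [0.3, -0.7, -0.3]
finger_gap: 0.0281
```

{"method": "jog_arm", "body": {
  "motion": "0 0 -25 0 0 0 0.3; 0 0 -45 0 0 0 0.3; 0 0 -55 0 0 0 0.4; -10 0 -55 0 0 0 0.4; 0 0 -20 0 0 0 0.4"
}}

```text
time_s: 26.08
tool_pos: [0.5643, -0.0847, 0.241]
ee_rot: [2.2, 2.237, 0.004]
contact_force: [-0.1, 0.3, -0.5]
finger_gap: 0.0379
```

```bash
python3 - <<'E'
from h import *
p,Rt,s=tool(); print(s['time_s'],p,yawy(Rt),s['finger_gap'])
c,im,d=cap('wrist'); save('w11',im,s=1.5); np.savez('pics/w11.npz',im=im,d=d,c=c)
C=cloud(c,d)
for y in [-.073,-.011]:
    m=(C[...,2]>.050)&(C[...,2]<.060)&(abs(C[...,0]-.563)<.03)&(abs(C[...,1]-y)<.025)
    q=C[m]; print(len(q),q.mean(0),cv2.minAreaRect((q[:,:2]*1000).astype(np.float32)))
# chassis rim by depth
m=(abs(C[...,2]-.062)<.004)&(abs(C[...,0]-.5626)<.058)&(abs(C[...,1]+.0405)<.072); q=C[m]; print('rim',len(q),cv2.minAreaRect((q[:,:2]*1000).astype(np.float32)),q[:,2].mean())
# cover
c,im,d=cap('top'); save('t2',im,(250,130,430,260),4.4)
E
```

```text
26.075 [ 0.56430476 -0.08473915  0.24096723] 0.9534835818824328 0.03791199993607246
179 [ 0.56282809 -0.07506026  0.05636251] ((562.7632446289062, -75.25965118408203), (10.5740327835083, 25.889787673950195), 0.9589967131614685)
188 [ 0.56187006 -0.01103774  0.05625989] ((561.866455078125, -11.126474380493164), (10.107269287109375, 24.437532424926758), 0.889828085899353)
rim 1942 ((562.2487182617188, -41.03236389160156), (108.77974700927734, 136.16729736328125), 0.6442237496376038) 0.06127974838909605
```

View pics/w11.png

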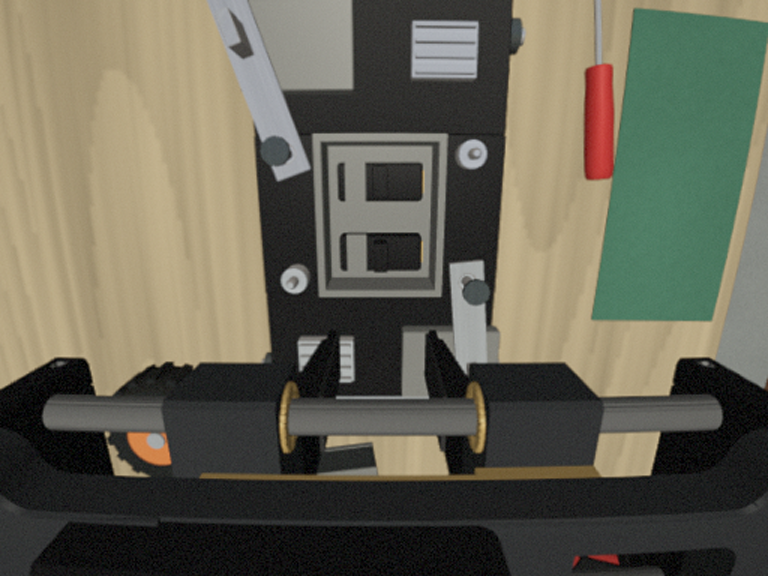

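Both packs are now straight and flat, at about (395,181) and (382,251), with the rim clear. Next is the cover at the right.

```bash
python3 - <<'E'
from h import *
p,Rt,s=tool(); print(s['joint_positions'].round(2))
target(.495,-.377,.22,-82,n=9,dd=-83)
E
```

```text
[-0.26  0.39  1.67  0.    1.08 -0.28]
-32.4 -8.3 2.2 0 -0 0.161; -33.3 -3 2.2 0 -0 0.161; -33.3 2.4 2.2 0 -0 0.161; -32.5 7.7 2.2 0 -0 0.161; -30.8 12.8 2.2 0 -0 0.161
-28.4 17.6 2.2 0 -0 0.161; -25.2 21.9 2.2 0 -0 0.161; -21.4 25.7 2.2 0 -0 0.161; -17 28.8 2.2 0 -0 0.161
```

View pics/t2.png

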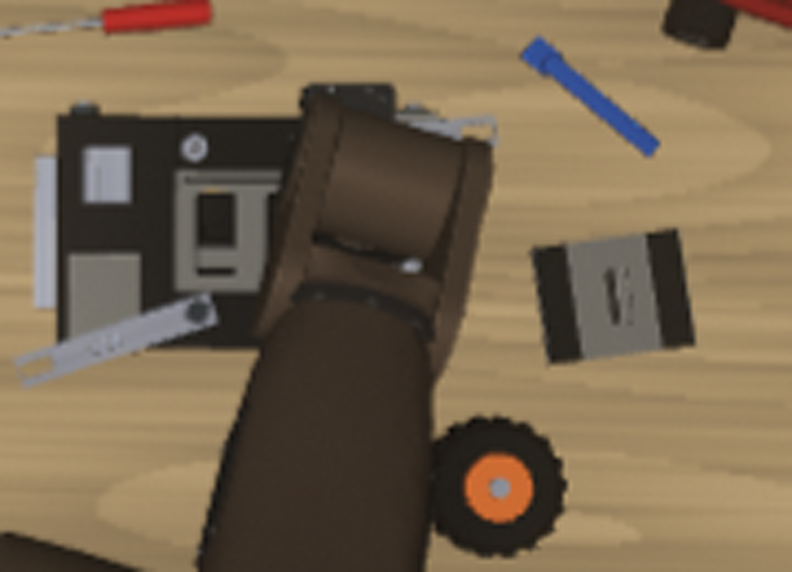

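The cover is unmoved at (613,296), with its bar upright in the image.

{"method": "jog_arm", "body": {
  "motion": "-32 -8 2 0 0 0.161 0.5; -33 -3 2 0 0 0.161 0.5; -33 2 2 0 0 0.161 0.5; -33 8 2 0 0 0.161 0.5; -31 13 2 0 0 0.161 0.5"
}}

```text
time_s: 26.8
tool_pos: [0.5244, -0.2471, 0.2258]
ee_rot: [-2.905, -1.19, 0.002]
contact_force: [0.9, 0.2, -0.4]
finger_gap: 0.0477
```

{"method": "jog_arm", "body": {
  "motion": "-28 18 2 0 0 0.161 0.5; -25 22 2 0 0 0.161 0.5; -21 26 2 0 0 0.161 0.5; -17 29 2 0 0 0.161 0.5; 0 0 0 0 0 0 0.5"
}}

```text
time_s: 27.42
tool_pos: [0.4945, -0.3781, 0.2174]
ee_rot: [-3.133, -0.213, 0.003]
contact_force: [-0.7, 0.3, -1.2]
finger_gap: 0.0476
```

{"method": "jog_arm", "body": {
  "motion": "0 0 0 0 0 0 0.5"
}}

```text
time_s: 27.55
tool_pos: [0.4953, -0.376, 0.2183]
ee_rot: [-3.132, -0.22, 0.002]
contact_force: [-0.1, 0.1, -0.0]
finger_gap: 0.0476
```

```bash
python3 - <<'E'
from h import *
p,Rt,s=tool(); print(s['time_s'],p,yawy(Rt),s['finger_gap'],s['joint_positions'].round(2))
c,im,d=cap('wrist'); save('w12',im,s=1.5); np.savez('pics/w12.npz',im=im,d=d,c=c)
C=cloud(c,d)
m=(C[...,2]>.033)&(C[...,2]<.043)&(abs(C[...,0]-.512)<.04)&(abs(C[...,1]+.377)<.03)
q=C[m]; print(len(q),q.mean(0),cv2.minAreaRect((q[:,:2]*1000).astype(np.float32)))
E
```

```text
27.55 [ 0.49534713 -0.37603827  0.21833219] -81.9480617011071 0.04759233998680461 [-0.76  0.48  1.56  0.    1.1   0.67]
348 [ 0.51538029 -0.37798612  0.03716784] ((514.728515625, -377.7494201660156), (49.62506103515625, 11.471599578857422), 8.890911102294922)
```

View pics/w12.png

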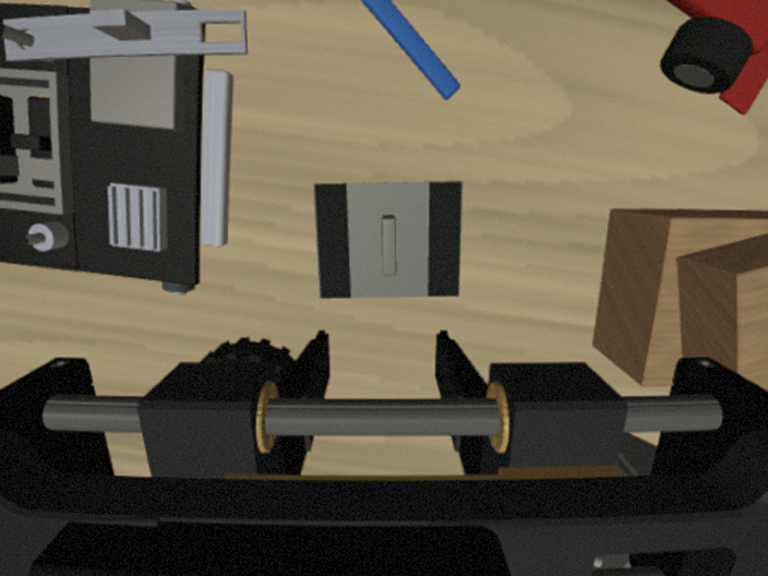

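The cover corners are (315,184), (462,181), (460,296) and (320,298). The bar is at (389,245).

```bash
python3 - <<'E'
from h import *
f=np.load('pics/w12.npz',allow_pickle=True); c=f['c'].item(); d=f['d']; im=f['im']
q=lambda L:np.array(L,float)/1.5-.2
ang=lambda v: np.degrees(np.arctan2(v[1],v[0]))
W=onplane(c,q([(315,184),(462,181),(460,296),(320,298)]),.006)[:,:2]
print(W.mean(0),ang(W[0]-W[1])-90,ang(W[3]-W[2])-90,ang(W[0]-W[3]),ang(W[1]-W[2]),[np.linalg.norm(W[i]-W[(i+1)%4]).round(4) for i in range(4)])
target(.5147,-.3777,.016,-81.6)
E
```

```text
[ 0.51478933 -0.3789877 ] 9.168831039553268 8.878101206704272 8.189975695636265 9.822731442655598 [np.float64(0.1325), np.float64(0.1079), np.float64(0.1356), np.float64(0.1072)]
4.7 1.2 50.7 -0 0 -0.001; 4.7 1.2 50.7 -0 0 -0.001; 4.7 1.2 50.7 -0 0 -0.001; 4.7 1.2 50.7 -0 0 -0.001
```

{"method": "jog_arm", "body": {
  "motion": "9.5 2.5 50 0 0 -0.013 0.5; 9.5 2.5 50 0 0 0 0.5; 0 0 50 0 0 0 0.5; 0 0 44 0 0 0 0.5; 0 0 10 0 0 0 0.5"
}}

```text
time_s: 28.22
tool_pos: [0.5145, -0.3771, 0.013]
ee_rot: [-3.129, -0.241, 0.005]
contact_force: [0.6, -0.4, 1.4]
finger_gap: 0.0481
```

{"method": "jog_arm", "body": {
  "motion": "0 0 2 0 0 0 0.5; 0 0 0 0 0 0 0.5; 0 0 0 0 0 0 0.5"
}}

```text
time_s: 28.6
tool_pos: [0.5156, -0.3793, 0.015]
ee_rot: [3.131, 0.238, 0.003]
contact_force: [-0.0, -0.2, 0.2]
finger_gap: 0.0474
```

```bash
python3 - <<'E'
from h import *
p,Rt,s=tool(); print(s['time_s'],p,yawy(Rt),s['finger_gap'],s['contact_force'])
target(.5147,-.3777,.011,-81.2)
E
```

```text
28.6 [ 0.51560524 -0.37929126  0.0150222 ] -81.29266754500941 0.047387227819208164 [-0.03496725 -0.20209183  0.21834168]
-0.7 -1.7 4 0.002 -0.002 -0.002
```

{"method": "jog_arm", "body": {
  "motion": "-1 -1.5 3.5 0 0 0 0.5; 0 0 0 0 0 0 0.5; 0 0 0 0 0 0 0; 0 0 0 0 0 0 0; 0 0 0 0 0 0 0"
}}

```text
time_s: 29.22
tool_pos: [0.5139, -0.3776, 0.01]
ee_rot: [-3.132, -0.238, -0.0]
contact_force: [0.5, 0.4, -0.1]
finger_gap: 0.0229
```

{"method": "jog_arm", "body": {
  "motion": "0 0 0 0 0 0 0; 0 0 0 0 0 0 0"
}}

```text
time_s: 29.48
tool_pos: [0.5139, -0.3776, 0.0099]
ee_rot: [-3.133, -0.238, -0.0]
contact_force: [0.8, -0.9, 0.2]
finger_gap: 0.0118
```

```bash
python3 - <<'E'
from h import *
p,Rt,s=tool(); print(s['time_s'],p,yawy(Rt),s['finger_gap'],s['contact_force'])
E
```

```text
29.475 [ 0.51387442 -0.37758631  0.00993492] -81.29873305283942 0.01175680750075494 [ 0.83433868 -0.87343756  0.24557437]
```

{"method": "jog_arm", "body": {
  "motion": "0 0 -20 0 0 0 0; 0 0 -40 0 0 0 0; 0 0 -50 0 0 0 0; 0 0 -50 0 0 0 0; 0 0 0 0 0 0 0"
}}

```text
time_s: 30.1
tool_pos: [0.515, -0.3785, 0.1753]
ee_rot: [3.127, 0.238, 0.009]
contact_force: [0.2, 0.2, -2.9]
finger_gap: 0.0117
```

```bash
python3 - <<'E'
from h import *
p,Rt,s=tool(); print(s['time_s'],p,yawy(Rt),s['finger_gap'],s['contact_force'],s['wrist_torque'])
c,im,d=cap('wrist'); save('w13',im,s=1.5); np.savez('pics/w13.npz',im=im,d=d,c=c)
target(*ch(0,0,.5623,-.041),.18,-89.1)
E
```

```text
30.1 [ 0.51496312 -0.37847845  0.17531909] -81.29868413645931 0.01173146893661397 [ 0.16626365  0.17017498 -2.88148194] [-0.04128325  0.17506635  0.00553063]
16.4 -54.3 -1.3 0 -0 0.023; 15.2 -54.6 -1.3 0 -0 0.023; 13.9 -55 -1.3 0 -0 0.023; 12.7 -55.3 -1.3 0 -0 0.023; 11.4 -55.5 -1.3 0 -0 0.023
10.2 -55.8 -1.2 0 -0 0.023
```

View pics/w13.png

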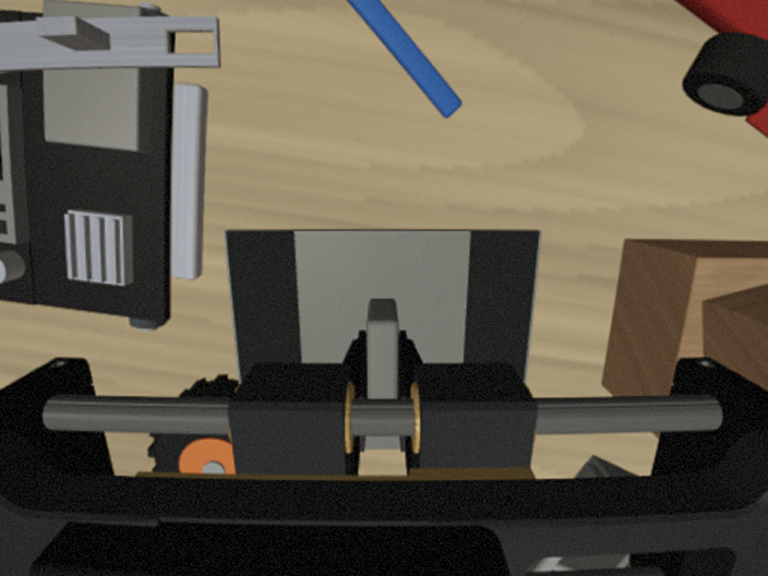

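```bash
python3 - <<'E'
from h import *
f=np.load('pics/w13.npz',allow_pickle=True); c=f['c'].item(); im=f['im']
save('w13z',cv2.convertScaleAbs(im,alpha=1.5),(140,140,370,230),3.4)
q=lambda L:np.array(L,float)/1.5-.2
p,Rt,s=tool()
W=onplane(c,q([(226,231),(540,231)]),p[2]-.0039)
print(Rt.inv().apply(W-p).round(4))
E
```

```text
[[ 0.0555 -0.0669  0.0038]
 [ 0.0553  0.0685  0.0042]]
```

View pics/w13z.png

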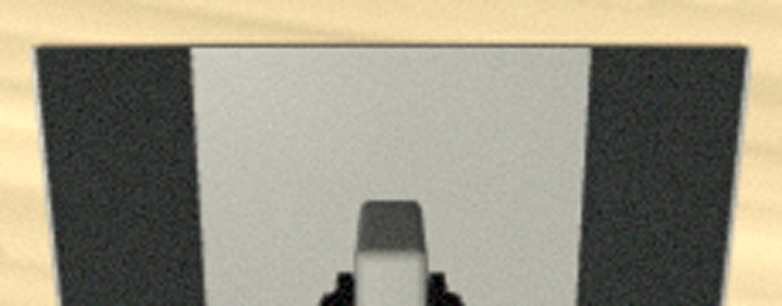

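The cover is held level, with its front edge at row 231. Before lowering it I'll check how close the strap corners come to the rim.

```bash
python3 - <<'E'
from h import *
f=np.load('pics/w11.npz',allow_pickle=True); c=f['c'].item(); im,d=f['im'],f['d']
save('w11z',im,(160,75,340,215),4.2)
C=cloud(c,d)
L=lambda X,Y:None
a=np.radians(.9)
X=C[...,0]-.5623;Y=C[...,1]+.041
cx=X*np.cos(a)+Y*np.sin(a); cy=-X*np.sin(a)+Y*np.cos(a)
m=(C[...,2]>.068)&(C[...,2]<.079)&(abs(cx)<.13)&(abs(cy)<.2)
for s in (-1,1):
    mm=m&(s*cx>0.02)&(s*cy<.06)&(s*cx<.1)&(abs(cy+s*.0-(-s*.052))<.05)
    if mm.sum(): print(s,mm.sum(),'min |x|',np.sort(abs(cx[mm]))[:8].round(4))
E
```

```text
-1 1203 min |x| [0.0309 0.0321 0.0378 0.046  0.0483 0.0493 0.0538 0.0557]
1 875 min |x| [0.0253 0.0293 0.0359 0.056  0.0588 0.0591 0.0592 0.0593]
```

View pics/w11z.png

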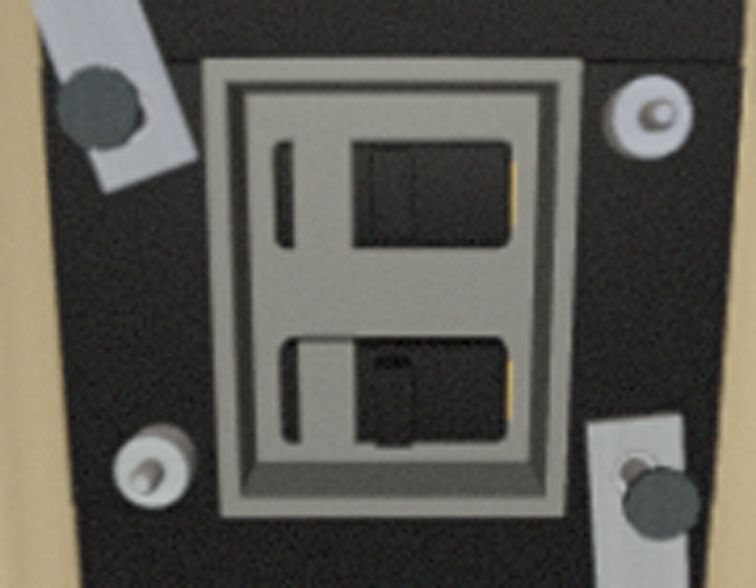

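```bash
python3 - <<'E'
from h import *
f=np.load('pics/w11.npz',allow_pickle=True); c=f['c'].item()
q=lambda L:np.array(L,float)/4.2+np.array([160,75])-.4
def loc(W):
    a=np.radians(.9); X=W[:,0]-.5623;Y=W[:,1]+.041
    return np.c_[X*np.cos(a)+Y*np.sin(a),-X*np.sin(a)+Y*np.cos(a)].round(4)
print(loc(onplane(c,q([(198,158),(104,192),(586,423),(683,416)]),.073)))
print('rim',loc(onplane(c,q([(202,58),(583,60),(565,517),(221,517)]),.062)))
target(.5611,-.041,.18,-89.1,n=6)
E
```

```text
[[-0.0547  0.0404]
 [-0.0819  0.0313]
 [ 0.0579 -0.0359]
 [ 0.0869 -0.0338]]
rim [[-0.0543  0.0683]
 [ 0.0547  0.0678]
 [ 0.0544 -0.0684]
 [-0.0541 -0.0683]]
16.2 -54.3 -1.3 0 -0 0.023; 15 -54.7 -1.3 0 -0 0.023; 13.7 -55 -1.3 0 -0 0.023; 12.5 -55.3 -1.3 0 -0 0.023; 11.2 -55.5 -1.3 0 -0 0.023
10 -55.8 -1.2 0 -0 0.023
```

Strap B's rear corner is only about 0.7 mm outside the rim's −x edge. I'll bring the cover down about 2 mm to +x and slide it back at the end.

{"method": "jog_arm", "body": {
  "motion": "16 -54 -1 0 0 0.023 0; 15 -55 -1 0 0 0.023 0; 14 -55 -1 0 0 0.023 0; 13 -55 -1 0 0 0.023 0; 12 -55.5 -1 0 0 0.023 0"
}}

```text
time_s: 30.78
tool_pos: [0.5539, -0.0952, 0.1741]
ee_rot: [-3.14, -0.056, 0.003]
contact_force: [1.0, -0.4, -1.3]
finger_gap: 0.0119
```

{"method": "jog_arm", "body": {
  "motion": "10 -56 0 0 0 0.023 0; 0 0 0 0 0 0 0; 0 0 0 0 0 0 0"
}}

```text
time_s: 31.15
tool_pos: [0.562, -0.0409, 0.1743]
ee_rot: [-3.141, -0.023, 0.002]
contact_force: [0.2, -0.7, -1.7]
finger_gap: 0.0117
```

```bash
python3 - <<'E'
from h import *
p,Rt,s=tool(); print(s['time_s'],p,yawy(Rt),s['finger_gap'],s['contact_force'],s['wrist_torque'])
c,im,d=cap('wrist'); save('w14',im,s=1.5); np.savez('pics/w14.npz',im=im,d=d,c=c)
target(.563,-.041,.10,-89.1)
E
```

```text
31.15 [ 0.56199237 -0.04086553  0.17434621] -89.16112914590761 0.011676998257986208 [ 0.23189145 -0.68327799 -1.73657396] [-0.08793933  0.17258414  0.01860713]
0.5 -0.2 37.2 -0 0.001 -0.001; 0.5 -0.2 37.2 -0 0.001 -0.001
```

View pics/w14.png

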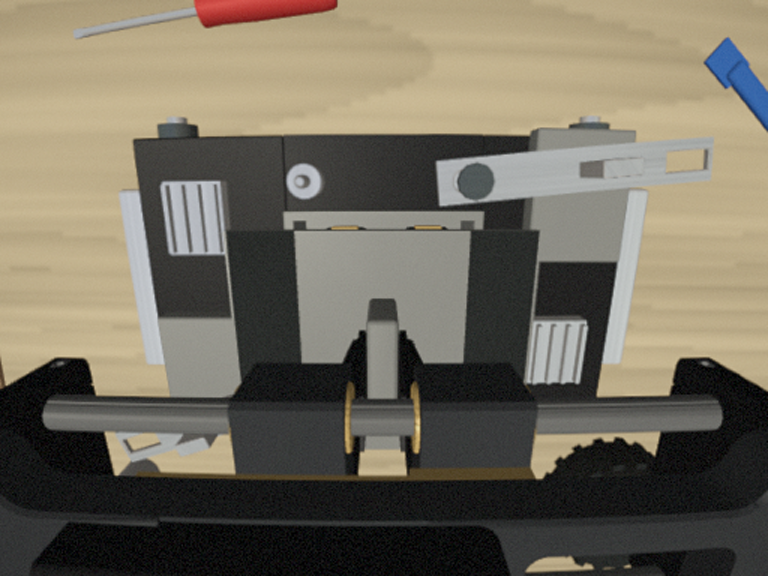

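```bash
python3 - <<'E'
from h import *
f=np.load('pics/w14.npz',allow_pickle=True); c=f['c'].item(); im=f['im']
save('w14z',cv2.convertScaleAbs(im,alpha=1.4),(140,130,370,180),3.4)
q=lambda L:np.array(L,float)/1.5-.2
p,Rt,s=tool()
for n,L,z in [('cover',[(228,231),(539,231)],p[2]-.0039),('rim',[(284,212),(484,212)],.062)]:
    W=onplane(c,q(L),z); print(n,W.round(4).tolist(),Rt.inv().apply(W-p).round(4).tolist())
E
```

```text
cover [[0.6161, 0.0258, 0.1706], [0.6179, -0.1059, 0.1706]] [[0.0549, -0.0666, 0.0038], [0.055, 0.0651, 0.0038]]
rim [[0.6152, 0.027, 0.062], [0.6171, -0.1085, 0.062]] [[0.0542, -0.0678, 0.1124], [0.0543, 0.0678, 0.1124]]
```

View pics/w14z.png

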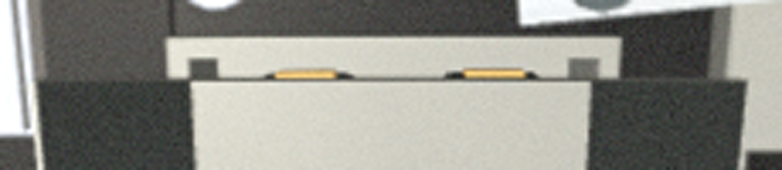

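{"method": "jog_arm", "body": {
  "motion": "1.2 0 25 0 0 0 0; 0 0 35 0 0 0 0; 0 0 25 0 0 0 0; 0 0 9 0 0 0 0; 0 0 3 0 0 0 0"
}}

```text
time_s: 31.82
tool_pos: [0.5637, -0.0416, 0.0779]
ee_rot: [-3.141, -0.02, 0.0]
contact_force: [0.1, -0.7, -0.7]
finger_gap: 0.0117
```

{"method": "jog_arm", "body": {
  "motion": "0 0 0 0 0 0 0; 0 0 0 0 0 0 0"
}}

```text
time_s: 32.08
tool_pos: [0.564, -0.0409, 0.0788]
ee_rot: [3.141, 0.022, 0.002]
contact_force: [0.0, 0.2, -1.7]
finger_gap: 0.0116
```

```bash
python3 - <<'E'
from h import *
p,Rt,s=tool(); print(s['time_s'],p,yawy(Rt),s['finger_gap'],s['contact_force'],s['wrist_torque'])
c,im,d=cap('wrist'); save('w15',im,s=1.5); np.savez('pics/w15.npz',im=im,d=d,c=c)
target(.5612,-.041,.0722,-89.1)
E
```

```text
32.075 [ 0.56397404 -0.04091653  0.07880266] -89.21384246243366 0.011550293685463758 [ 0.04062744  0.2448287  -1.7175085 ] [-0.05617651  0.15918557  0.01880746]
-2.8 0.1 6.5 0 -0.001 -0.002
```

View pics/w15.png

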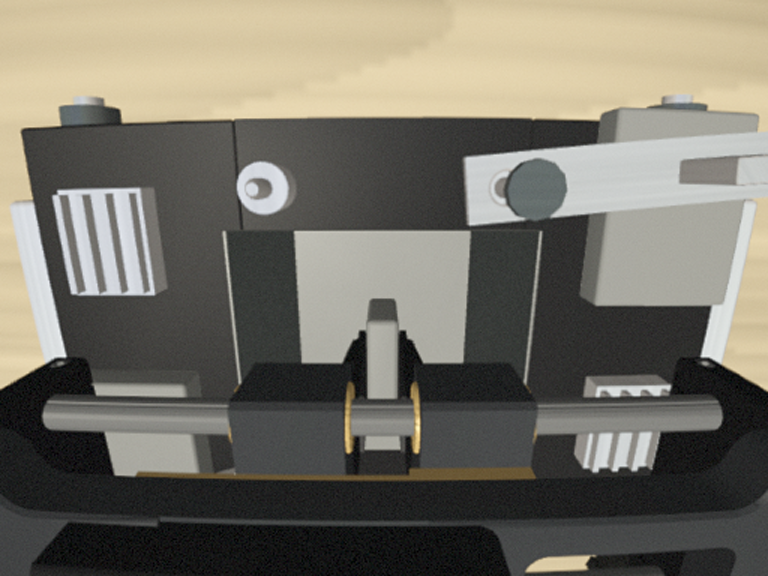

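{"method": "jog_arm", "body": {
  "motion": "-1 0 2 0 0 0 0; 0 0 2 0 0 0 0; 0 0 1.5 0 0 0 0; 0 0 0 0 0 0 0; 0 0 0 0 0 0 0"
}}

```text
time_s: 32.75
tool_pos: [0.5626, -0.0408, 0.0725]
ee_rot: [-3.141, -0.022, 0.0]
contact_force: [0.5, 0.5, -1.6]
finger_gap: 0.012
```

```bash
python3 - <<'E'
from h import *
p,Rt,s=tool(); print(s['time_s'],p,yawy(Rt),s['finger_gap'],s['contact_force'],s['wrist_torque'])
c,im,d=cap('wrist'); save('w16',im,(130,110,380,240),3.2); np.savez('pics/w16.npz',im=im,d=d,c=c)
target(.5612,-.041,.0722,-89.1)
E
```

```text
32.75 [ 0.56262464 -0.04079563  0.07246552] -89.20916812737018 0.012021731083354904 [ 0.51805304  0.45713068 -1.63953674] [-0.0374619   0.14893774 -0.01178384]
-1.5 0.2 0.3 -0 -0 -0.002
```

View pics/w16.png

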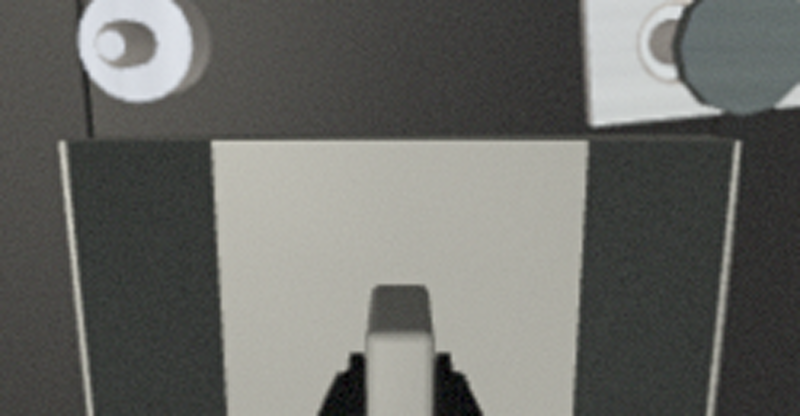

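{"method": "jog_arm", "body": {
  "motion": "-1.4 0 0 0 0 0 0; 0 0 0.5 0 0 0 0; 0 0 0.5 0 0 0 0; 0 0 0 0 0 0 0; 0 0 0 0 0 0 0"
}}

```text
time_s: 33.42
tool_pos: [0.5612, -0.0408, 0.0719]
ee_rot: [-3.141, -0.022, -0.0]
contact_force: [-2.4, -0.1, 5.3]
finger_gap: 0.012
```

```bash
python3 - <<'E'
from h import *
p,Rt,s=tool(); print(s['time_s'],p,yawy(Rt),s['finger_gap'],s['contact_force'],s['wrist_torque'])
E
```

```text
33.425 [ 0.56115062 -0.04081663  0.07189291] -89.20799561924417 0.012027494486844807 [-2.40555397 -0.07538535  5.25860528] [-0.05102577  0.63498834  0.04282318]
```

{"method": "jog_arm", "body": {
  "motion": "0 0 0 0 0 0 0.4; 0 0 0 0 0 0 0.4; 0 0 0 0 0 0 0.4; 0 0 -30 0 0 0 0.4; -15 0 -50 0 0 0 0.4"
}}

```text
time_s: 34.05
tool_pos: [0.546, -0.041, 0.1511]
ee_rot: [-3.141, -0.022, 0.004]
contact_force: [-0.1, 1.2, 0.6]
finger_gap: 0.0383
```

{"method": "jog_arm", "body": {
  "motion": "-25 0 -50 0 0 0 0.4; -20 0 -30 0 0 0 0.4; 0 0 0 0 0 0 0.4"
}}

```text
time_s: 34.42
tool_pos: [0.5012, -0.0417, 0.2336]
ee_rot: [3.141, 0.021, 0.007]
contact_force: [0.8, 0.2, -0.4]
finger_gap: 0.0377
```

```bash
python3 - <<'E'
from h import *
p,Rt,s=tool(); print(s['time_s'],p,yawy(Rt),s['finger_gap'],s['joint_positions'].round(2))
c,im,d=cap('wrist'); save('w17',im,s=1.5); np.savez('pics/w17.npz',im=im,d=d,c=c); save('w17z',im,(170,110,345,225),4.5)
E
```

```text
34.425 [ 0.50120462 -0.04174537  0.23359279] -89.22036724504581 0.03772020712705225 [-0.21  0.29  1.83  0.    1.01  1.34]
```

View pics/w17.png

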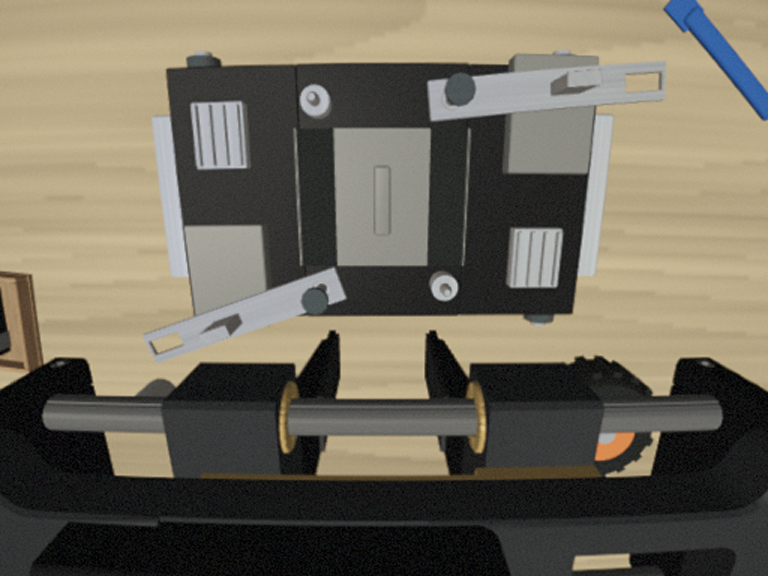

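View pics/w17z.png

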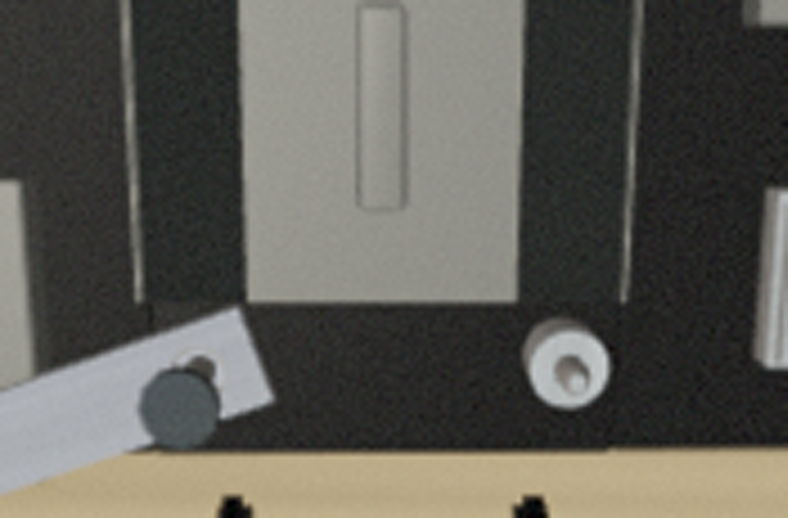

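The cover sits on the rim with no light rim line showing beyond its edges. I'll check that numerically.

```bash
python3 - <<'E'
from h import *
f=np.load('pics/w17.npz',allow_pickle=True); c=f['c'].item(); im,d=f['im'],f['d']
C=cloud(c,d)
m=(abs(C[...,2]-.0675)<.004)&(abs(C[...,0]-.5626)<.0575)&(abs(C[...,1]+.0405)<.075)
m=cv2.morphologyEx(m.astype(np.uint8),cv2.MORPH_OPEN,np.ones((5,5)))
n,l,st,ce=cv2.connectedComponentsWithStats(m); k=1+np.argmax(st[1:,4]); q=C[l==k]
print(len(q),q[:,2].mean(),cv2.minAreaRect((q[:,:2]*1000).astype(np.float32)))
A=np.c_[q[:,:2],np.ones(len(q))]; print('tilt',np.linalg.lstsq(A,q[:,2],rcond=None)[0])
p0=lambda L:np.array(L,float)/1.5-.2
W=onplane(c,p0([(296,128),(471,128),(464,266),(302,266)]),.068)[:,:2]; print(W,W.mean(0))
# lower corners zoom
W2=onplane(c,np.array([(136,302),(628,302)])/4.5+[170,110]-.4,.068)[:,:2]; print(W2)
H=onplane(c,p0([(460,89),(315,300)]),.108)[:,:2]; S=onplane(c,p0([(313,97.5),(447,290)]),.083)[:,:2]; print('bolts',H.mean(0),S.mean(0))
save('w17y',im,(170,70,345,185),4.5)
E
```

```text
9803 0.06749509068971524 ((562.4142456054688, -40.27281951904297), (107.7717514038086, 136.9737548828125), 0.7554373741149902)
tilt [-0.00063839 -0.00028548  0.06784372]
[[ 0.61516794  0.02650191]
 [ 0.61691786 -0.10823534]
 [ 0.50842117 -0.10936182]
 [ 0.50673343  0.02554194]] [ 0.5618101  -0.04138833]
[[ 0.50725316  0.02716551]
 [ 0.50895873 -0.10935512]]
bolts [ 0.56295019 -0.0411734 ] [ 0.56305066 -0.04162547]
```

View pics/w17y.png

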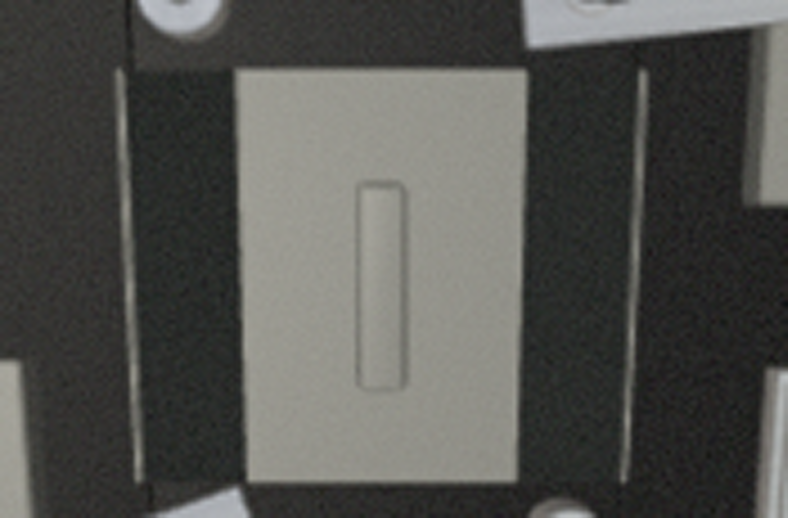

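The cover measures 108 x 137 mm, centred at (0.562, −0.0405), level, with even margins all round. Next I'll locate the strap tabs.

```bash
cat >> h.py <<'E'
PA=np.array(ch(.074,-.052,.5625,-.0408,.95)); PB=np.array(ch(-.074,.052,.5625,-.0408,.95))
def strap(C,P,lo,hi,r=.06):
    """find tab and strap axis: points in z band near pivot"""
    D=C[...,:2]-P; rr=np.hypot(D[...,0],D[...,1])
    t=(C[...,2]>.070+.024+lo)&(C[...,2]<.070+.04+hi)&(abs(rr-.086)<.03)
    return C[t]
E
python3 - <<'E'
from h import *
f=np.load('pics/w17.npz',allow_pickle=True); c=f['c'].item(); im,d=f['im'],f['d']
C=cloud(c,d); print(PA,PB)
for n,P in [('A',PA),('B',PB)]:
    q=strap(C,P,0,0); 
    ctr=np.median(q[:,:2],0); q=q[np.hypot(*(q[:,:2]-ctr).T)<.02]
    print(n,len(q),q.mean(0),cv2.minAreaRect((q[:,:2]*1000).astype(np.float32)),'from pivot',np.hypot(*(q[:,:2].mean(0)-P)),np.degrees(np.arctan2(*(q[:,:2].mean(0)-P)[::-1])))
E
```

```text
[ 0.63735198 -0.09156594] [0.48764802 0.00996594]
A 300 [ 0.57291744 -0.03980704  0.09905303] ((572.737548828125, -39.68793487548828), (28.494651794433594, 10.913034439086914), 0.7796078324317932) from pivot 0.0826486201626789 141.22582565753282
B 357 [ 0.55512219 -0.03992035  0.09907108] ((555.0117797851562, -39.926841735839844), (34.693355560302734, 11.141199111938477), 0.6208491921424866) from pivot 0.08391309118057799 -36.47696529086901
```

Those points are the cover's grip bar, so I'll exclude it.

```bash
python3 - <<'E'
from h import *
f=np.load('pics/w17.npz',allow_pickle=True); c=f['c'].item(); im,d=f['im'],f['d']
C=cloud(c,d)
bar=(abs(C[...,0]-.562)<.035)&(abs(C[...,1]+.041)<.02)
C2=C.copy(); C2[bar]=0
for n,P in [('A',PA),('B',PB)]:
    q=strap(C2,P,0,0); ctr=np.median(q[:,:2],0); q=q[np.hypot(*(q[:,:2]-ctr).T)<.02]
    print(n,len(q),q.mean(0).round(4),cv2.minAreaRect((q[:,:2]*1000).astype(np.float32)))
    D=C[...,:2]-P; rr=np.hypot(D[...,0],D[...,1]); th=np.degrees(np.arctan2(D[...,1],D[...,0])); t0=np.degrees(np.arctan2(*(ctr-P)[::-1])) 
    s=C2[(abs(C[...,2]-.073)<.004)&(rr>.03)&(rr<.15)&(abs((th-t0+180)%360-180)<20)]
    X=s[:,:2]-s[:,:2].mean(0); v=np.linalg.svd(X,full_matrices=False)[2][0]; v*=np.sign(v@(ctr-P))
    print(' strap pts',len(s),s.mean(0).round(4),'axis',np.degrees(np.arctan2(v[1],v[0])).round(2),'tab from pivot',np.hypot(*(q[:,:2].mean(0)-P)).round(4),t0.round(2), 'hole',(q[:,:2].mean(0)-.086*v).round(4))
E
```

```text
A 310 [ 0.6467 -0.1756  0.103 ] ((647.4657592773438, -176.9386444091797), (10.731453895568848, 25.574626922607422), 5.520151138305664)
 strap pts 2153 [ 0.6465 -0.1753  0.0723] axis -83.72 tab from pivot 0.0845 -83.6 hole [ 0.6373 -0.0901]
B 206 [0.4595 0.0885 0.1029] ((458.23638916015625, 90.05508422851562), (9.945960998535156, 23.599233627319336), 20.03009033203125)
 strap pts 1468 [0.4603 0.0881 0.0723] axis 109.36 tab from pivot 0.0834 109.68 hole [0.488  0.0074]
```

Strap A has its tab at (0.647, −0.177) and axis at −83.7°. Strap B has its tab at (0.458, 0.090) and axis at 109.4°. I'll do A first.

```bash
python3 - <<'E'
from h import *
p,Rt,s=tool(); print(p,yawy(Rt))
target(.647,-.1768,.15,6.2,n=10,dd=6.2-yawy(Rt))
E
```

```text
[ 0.50137415 -0.04170927  0.23205941] -89.2183757745323
14.4 13.7 8.2 0 -0 -0.167; 11.9 15.9 8.2 0 -0 -0.167; 9.1 17.6 8.2 0 -0 -0.167; 6 18.9 8.2 0 -0 -0.167; 2.8 19.7 8.2 0 -0 -0.167
-0.5 19.9 8.2 0 -0 -0.167; -3.8 19.5 8.2 0 -0 -0.167; -6.9 18.6 8.2 0 -0 -0.167; -9.9 17.2 8.2 0 -0 -0.167; -12.6 15.3 8.2 0 -0 -0.167
```

{"method": "jog_arm", "body": {
  "motion": "14 14 6 0 0 -0.167 0.4; 12 16 6 0 0 -0.167 0.4; 9 18 6 0 0 -0.167 0.4; 6 19 6 0 0 -0.167 0.4; 3 20 6 0 0 -0.167 0.4"
}}

```text
time_s: 35.1
tool_pos: [0.5748, -0.1105, 0.1991]
ee_rot: [-2.858, -1.301, 0.003]
contact_force: [0.2, -0.3, 0.3]
finger_gap: 0.0381
```

{"method": "jog_arm", "body": {
  "motion": "0 20 10 0 0 -0.167 0.4; -4 19 10 0 0 -0.167 0.4; -7 19 10 0 0 -0.167 0.4; -10 17 10 0 0 -0.167 0.4; -13 15 10 0 0 -0.167 0.4"
}}

```text
time_s: 35.72
tool_pos: [0.6473, -0.178, 0.1486]
ee_rot: [-2.084, -2.347, 0.001]
contact_force: [-0.2, 0.9, -0.8]
finger_gap: 0.0383
```

{"method": "jog_arm", "body": {
  "motion": "0 0 0 0 0 0 0.4; 0 0 0 0 0 0 0.4"
}}

```text
time_s: 35.98
tool_pos: [0.6465, -0.1772, 0.1504]
ee_rot: [-2.095, -2.339, 0.001]
contact_force: [-0.1, 0.7, 0.2]
finger_gap: 0.0381
```

```bash
python3 - <<'E'
from h import *
p,Rt,s=tool(); print(s['time_s'],p,yawy(Rt),s['finger_gap'],s['joint_positions'].round(2))
c,im,d=cap('wrist'); save('w18',im,s=1.5)
target(.647,-.1768,.078,6.2)
E
```

```text
35.975 [ 0.64649265 -0.1772105   0.15041114] 6.287833767792088 0.0380939124933666 [-0.37  0.62  1.5   0.    1.02 -0.48]
0.1 0.3 36.5 -0 -0 0.001; 0.1 0.3 36.5 -0 -0 0.001
```

View pics/w18.png

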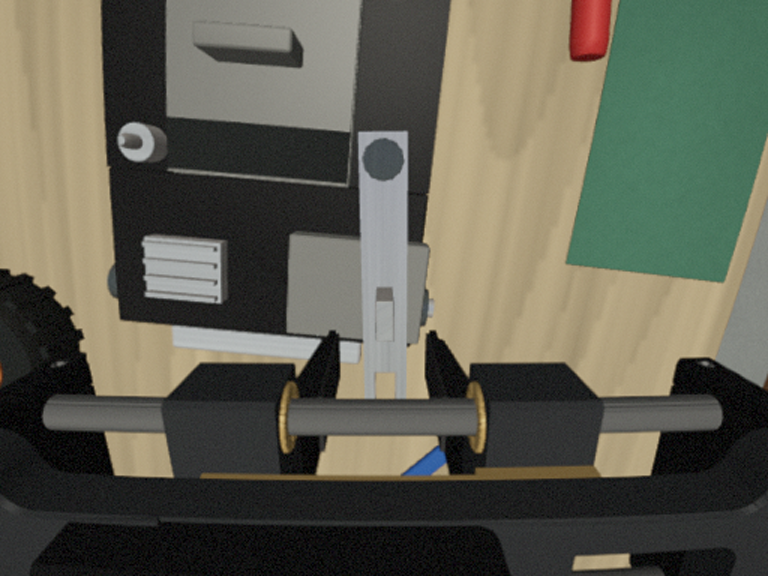

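The strap lies straight up the image, with its tab at (384,313) centred between the jaws.

{"method": "jog_arm", "body": {
  "motion": "0 0.5 35 0 0 0 0.4; 0 0 27 0 0 0 0.4; 0 0 8 0 0 0 0.4; 0 0 3 0 0 0 0.4; 0 0 0 0 0 0 0.4"
}}

```text
time_s: 36.65
tool_pos: [0.6478, -0.1777, 0.0795]
ee_rot: [2.092, 2.342, 0.001]
contact_force: [-0.3, 0.3, 0.5]
finger_gap: 0.0375
```

{"method": "jog_arm", "body": {
  "motion": "0 0 0 0 0 0 0; 0 0 0 0 0 0 0; 0 0 0 0 0 0 0; 0 0 0 0 0 0 0; 0 0 0 0 0 0 0"
}}

```text
time_s: 37.28
tool_pos: [0.6474, -0.1776, 0.0787]
ee_rot: [2.092, 2.343, 0.0]
contact_force: [-0.8, 0.4, 2.5]
finger_gap: 0.0099
```

```bash
python3 - <<'E'
from h import *
p,Rt,s=tool(); print(s['time_s'],p,yawy(Rt),s['finger_gap'],s['contact_force'],s['wrist_torque'])
print('tool-frame pivot',Rt.inv().apply(np.r_[PA,p[2]]-p))
E
```

```text
37.275 [ 0.6474072  -0.17764047  0.07867936] 6.471625181666951 0.009927451928575876 [-0.81605775  0.4371082   2.51929096] [-0.0511218   0.14502371 -0.01849889]
tool-frame pivot [ 8.66593738e-02 -2.89582101e-04 -2.62984339e-07]
```

{"method": "jog_arm", "body": {
  "motion": "0 0 -6 0 0 0 0; 0 0 -8 0 0 0 0; 0 0 -7 0 0 0 0; 0 0 0 0 0 0 0; 0 0 0 0 0 0 0"
}}

```text
time_s: 37.9
tool_pos: [0.6473, -0.1776, 0.0994]
ee_rot: [-2.092, -2.343, -0.0]
contact_force: [-0.1, -0.1, -1.3]
finger_gap: 0.0099
```

```bash
python3 - <<'E'
from h import *
p,Rt,s=tool(); print(s['time_s'],p,yawy(Rt),s['finger_gap'],s['contact_force'],s['wrist_torque'])
c,im,d=cap('wrist'); save('w19',im,s=1.2); np.savez('pics/w19.npz',im=im,d=d,c=c)
E
```

```text
37.9 [ 0.647265   -0.17760095  0.0994448 ] 6.472751390163234 0.009874601010233058 [-0.13270548 -0.05946094 -1.25323218] [-0.1013357   0.03963004  0.00635679]
```

View pics/w19.png

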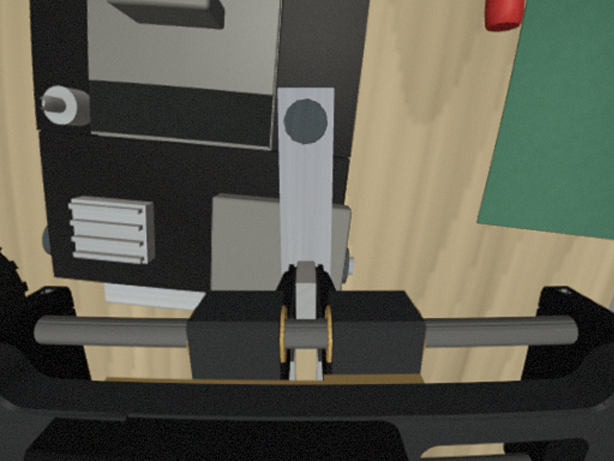

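The strap has risen 21 mm and is held. Now I'll swing it.

{"method": "jog_arm", "body": {
  "motion": "0.8 -12 0 0 0 0.139 0; 0.8 -12 0 0 0 0.139 0; 0.8 -12 0 0 0 0.139 0; 0.8 -12 0 0 0 0.139 0; 0.8 -12 0 0 0 0.139 0"
}}

```text
time_s: 38.58
tool_pos: [0.5895, -0.164, 0.0992]
ee_rot: [-2.769, -1.484, 0.0]
contact_force: [-1.2, -0.1, -1.3]
finger_gap: 0.0102
```

{"method": "jog_arm", "body": {
  "motion": "0 0 0 0 0 0 0; 0 0 0 0 0 0 0"
}}

```text
time_s: 38.83
tool_pos: [0.5904, -0.1643, 0.0995]
ee_rot: [2.763, 1.495, 0.0]
contact_force: [0.1, 0.1, -1.1]
finger_gap: 0.0097
```

```bash
python3 - <<'E'
from h import *
p,Rt,s=tool(); print(s['time_s'],p,yawy(Rt),s['finger_gap'],s['contact_force'],s['wrist_torque'])
print('tool-frame pivot',Rt.inv().apply(np.r_[PA,p[2]]-p))
E
```

```text
38.825 [ 0.59037824 -0.16427703  0.09946961] -33.17480436006197 0.00974261468733197 [ 0.08142534  0.06302413 -1.08492758] [-0.08418139  0.06683906  0.02291849]
tool-frame pivot [ 8.65633485e-02 -4.69904584e-04  1.46483534e-05]
```

{"method": "jog_arm", "body": {
  "motion": "0.8 -12 0 0 0 0.139 0; 0.8 -12 0 0 0 0.139 0; 0.8 -12 0 0 0 0.139 0; 0.8 -12 0 0 0 0.139 0; 0.8 -12 0 0 0 0.139 0"
}}

```text
time_s: 39.45
tool_pos: [0.5548, -0.1169, 0.0994]
ee_rot: [3.108, 0.456, 0.0]
contact_force: [0.1, -1.5, -0.6]
finger_gap: 0.0096
```

{"method": "jog_arm", "body": {
  "motion": "0.8 -12 0 0 0 0.139 0; 0.8 -12 0 0 0 0.139 0; 0 0 0 0 0 0 0; 0 0 0 0 0 0 0"
}}

```text
time_s: 39.95
tool_pos: [0.5511, -0.0936, 0.0995]
ee_rot: [3.141, 0.031, 0.0]
contact_force: [-0.2, -0.2, -1.2]
finger_gap: 0.0097
```

```bash
python3 - <<'E'
from h import *
p,Rt,s=tool(); print(s['time_s'],p,yawy(Rt),s['finger_gap'],s['contact_force'],s['wrist_torque'])
print('tool-frame pivot',Rt.inv().apply(np.r_[PA,p[2]]-p))
SA=np.array(ch(-.074,-.052,.5625,-.0408,.95)); print('stud',Rt.inv().apply(np.r_[SA,p[2]]-p))
c,im,d=cap('wrist'); save('w20',im,s=1.5); np.savez('pics/w20.npz',im=im,d=d,c=c)
c,im,d=cap('scene'); save('s20',im,(120,140,300,240),4.4)
E
```

```text
39.95 [ 0.5511228  -0.0936154   0.09947152] -88.8682575380794 0.009667475961379018 [-0.20599491 -0.21433161 -1.18309205] [ 0.00164722  0.20092888 -0.02048644]
tool-frame pivot [ 8.62528384e-02 -3.45919039e-04  2.73103640e-05]
stud [-6.17464096e-02 -8.15374896e-04 -1.96042738e-05]
```

View pics/w20.png

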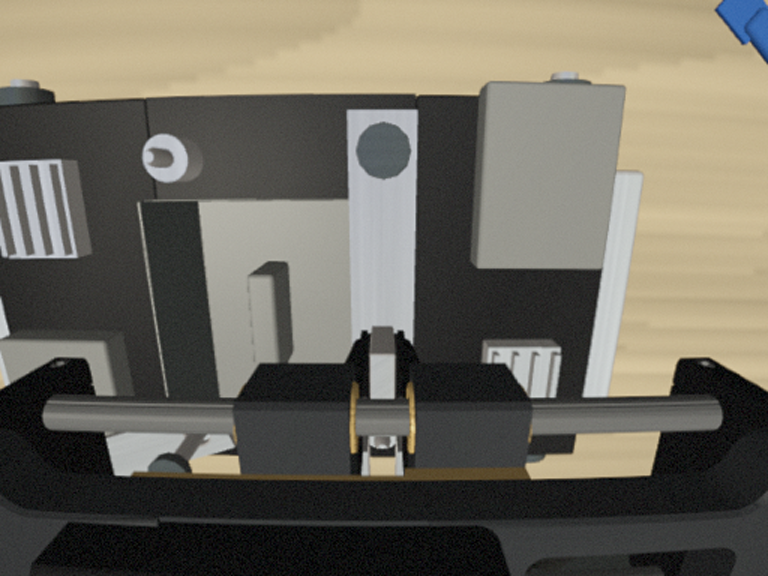

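View pics/s20.png

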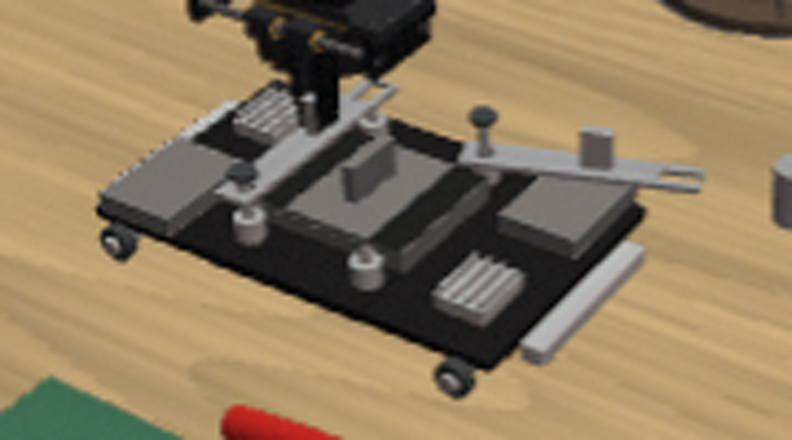

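The strap lies over the stud, within about 1 mm of the predicted position. Lowering it.

{"method": "jog_arm", "body": {
  "motion": "0 -0.6 0 0 0 0.003 0; 0 0 4 0 0 0 0; 0 0 5 0 0 0 0; 0 0 5 0 0 0 0; 0 0 3 0 0 0 0"
}}

```text
time_s: 40.67
tool_pos: [0.5506, -0.0926, 0.082]
ee_rot: [-3.141, -0.02, 0.001]
contact_force: [-0.8, 0.5, -0.1]
finger_gap: 0.0099
```

{"method": "jog_arm", "body": {
  "motion": "0 0 2 0 0 0 0; 0 0 1 0 0 0 0; 0 0 1 0 0 0 0; 0 0 0 0 0 0 0"
}}

```text
time_s: 41.18
tool_pos: [0.5509, -0.0926, 0.0787]
ee_rot: [3.142, 0.02, 0.001]
contact_force: [-0.6, 0.5, 0.2]
finger_gap: 0.01
```

The tool is back at the original grip height, 0.0787, and almost no force is felt, so the slot is down over the stud. Releasing.

{"method": "jog_arm", "body": {
  "motion": "0 0 0 0 0 0 0.25; 0 0 0 0 0 0 0.25; 0 0 0 0 0 0 0.25; 0 0 -30 0 0 0 0.25; -10 0 -50 0 0 0 0.4"
}}

```text
time_s: 41.8
tool_pos: [0.5403, -0.0926, 0.1582]
ee_rot: [-3.141, -0.02, 0.004]
contact_force: [-0.1, -1.0, -0.2]
finger_gap: 0.0293
```

{"method": "jog_arm", "body": {
  "motion": "-25 -20 -45 0 0 0 0.4; -20 -20 -10 0 0 0 0.4; 0 0 0 0 0 0 0.4; 0 0 0 0 0 0 0.4"
}}

```text
time_s: 42.3
tool_pos: [0.4956, -0.0536, 0.2133]
ee_rot: [3.142, 0.02, 0.0]
contact_force: [-0.3, -0.1, 0.4]
finger_gap: 0.0382
```

```bash
python3 - <<'E'
from h import *
p,Rt,s=tool(); print(s['time_s'],p,yawy(Rt),s['finger_gap'],s['joint_positions'].round(2))
c,im,d=cap('wrist'); save('w21',im,s=1.5); np.savez('pics/w21.npz',im=im,d=d,c=c)
C=cloud(c,d)
bar=(abs(C[...,0]-.562)<.035)&(abs(C[...,1]+.041)<.02)
C2=C.copy(); C2[bar]=0
q=strap(C2,PB,0,0); q=q[q[:,1]>.04]; ctr=np.median(q[:,:2],0); q=q[np.hypot(*(q[:,:2]-ctr).T)<.02]
print('B tab',len(q),q.mean(0).round(4),cv2.minAreaRect((q[:,:2]*1000).astype(np.float32)))
D=C[...,:2]-PB; rr=np.hypot(D[...,0],D[...,1])
s=C2[(abs(C[...,2]-.073)<.004)&(rr>.03)&(rr<.15)&(D[...,1]>.02)&(abs(D[...,0]+.35*D[...,1])<.03)]
X=s[:,:2]-s[:,:2].mean(0); v=np.linalg.svd(X,full_matrices=False)[2][0]; print(len(s),np.degrees(np.arctan2(v[1],v[0]))%180)
# strap A heights
a=np.radians(.95); X=C[...,0]-.5625;Y=C[...,1]+.0408; cx=X*np.cos(a)+Y*np.sin(a); cy=-X*np.sin(a)+Y*np.cos(a)
for x in [-.085,-.08,-.07,-.04,-.02,.02,.04]:
    m=(abs(cx-x)<.004)&(abs(abs(cy+.052)-.0095)<.002)&(C[...,2]>.05); print(x,m.sum(),np.median(C[m][:,2]).round(4) if m.sum() else None)
E
```

```text
42.3 [ 0.49564126 -0.05360558  0.21326906] -89.25841319700663 0.038185912272553406 [-0.24  0.31  1.86  0.    0.96  1.32]
B tab 231 [0.4595 0.0893 0.1028] ((458.6609191894531, 90.54756164550781), (10.556079864501953, 25.26047134399414), 20.146791458129883)
1658 109.06678383461565
-0.085 46 0.0726
-0.08 51 0.0727
-0.07 52 0.0728
-0.04 1773 0.3265
-0.02 46 0.0722
0.02 59 0.0724
0.04 54 0.0721
```

View pics/w21.png

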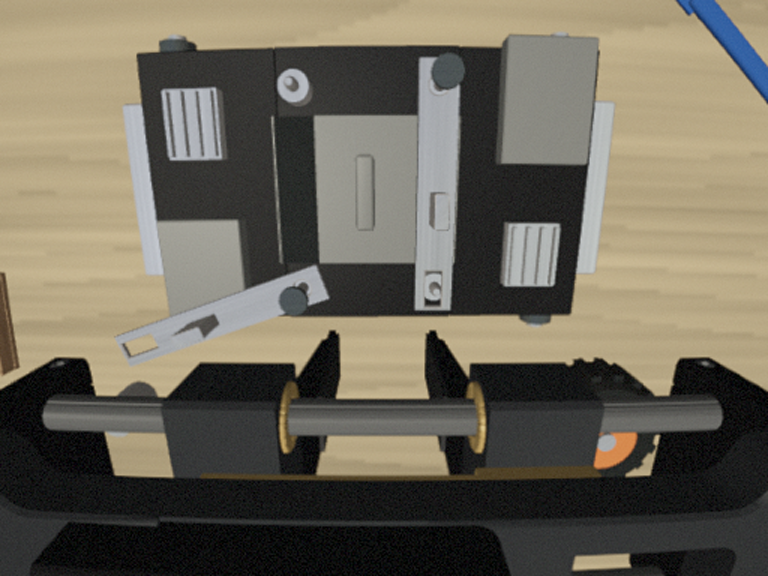

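Strap A is closed and flat, with its top at about 72.5 mm all along and the stud showing through the slot at (433,288). Now strap B.

```bash
python3 - <<'E'
from h import *
p,Rt,s=tool()
print(PB+.0865*np.array([np.cos(np.radians(109.2)),np.sin(np.radians(109.2))]))
target(.4588,.0908,.15,19.2,n=12,dd=19.2-yawy(Rt))
E
```

```text
[0.45920105 0.0916545 ]
-2.9 -12.1 5.2 -0 0 -0.158; -1 -12.4 5.2 -0 0 -0.158; 1 -12.4 5.2 -0 0 -0.158; 2.9 -12.1 5.2 -0 0 -0.158; 4.8 -11.5 5.2 -0 0 -0.158
6.5 -10.6 5.2 -0 0 -0.158; 8.1 -9.4 5.2 -0 0 -0.158; 9.5 -8 5.2 -0 0 -0.158; 10.6 -6.4 5.2 -0 0 -0.158; 11.5 -4.7 5.2 -0 0 -0.158
12.1 -2.8 5.2 -0 0 -0.158; 12.4 -0.9 5.2 -0 0 -0.158
```

{"method": "jog_arm", "body": {
  "motion": "-3 -12 5 0 0 -0.158 0.4; -1 -12 5 0 0 -0.158 0.4; 1 -12 5 0 0 -0.158 0.4; 3 -12 5 0 0 -0.158 0.4; 5 -12 5 0 0 -0.158 0.4"
}}

```text
time_s: 42.98
tool_pos: [0.4803, 0.0064, 0.1875]
ee_rot: [-2.888, -1.234, 0.002]
contact_force: [0.2, 0.1, 1.1]
finger_gap: 0.038
```

{"method": "jog_arm", "body": {
  "motion": "7 -11 5 0 0 -0.158 0.4; 8 -9 5 0 0 -0.158 0.4; 9 -8 5 0 0 -0.158 0.4; 11 -6 5 0 0 -0.158 0.4; 11 -5 5 0 0 -0.158 0.4"
}}

```text
time_s: 43.6
tool_pos: [0.4652, 0.0664, 0.1625]
ee_rot: [-2.191, -2.25, 0.001]
contact_force: [-0.2, -0.7, 0.7]
finger_gap: 0.0377
```

{"method": "jog_arm", "body": {
  "motion": "12 -3 5 0 0 -0.158 0.4; 12 -1 5 0 0 -0.158 0.4; 0 0 0 0 0 0 0.4; 0 0 0 0 0 0 0.4"
}}

```text
time_s: 44.1
tool_pos: [0.4588, 0.0895, 0.1532]
ee_rot: [-1.821, -2.56, 0.0]
contact_force: [-0.9, -0.1, -0.3]
finger_gap: 0.0377
```

```bash
python3 - <<'E'
from h import *
p,Rt,s=tool(); print(s['time_s'],p,yawy(Rt),s['finger_gap'],s['joint_positions'].round(2))
c,im,d=cap('wrist'); save('w22',im,s=1.5)
target(.4588,.0908,.0785,19.2)
E
```

```text
44.1 [0.45884813 0.08953477 0.15323333] 19.159202719002757 0.037705653811606996 [ 0.05  0.35  2.    0.    0.78 -0.28]
0.6 0.2 37.4 -0 -0 -0; 0.6 0.2 37.4 -0 -0 -0
```

View pics/w22.png

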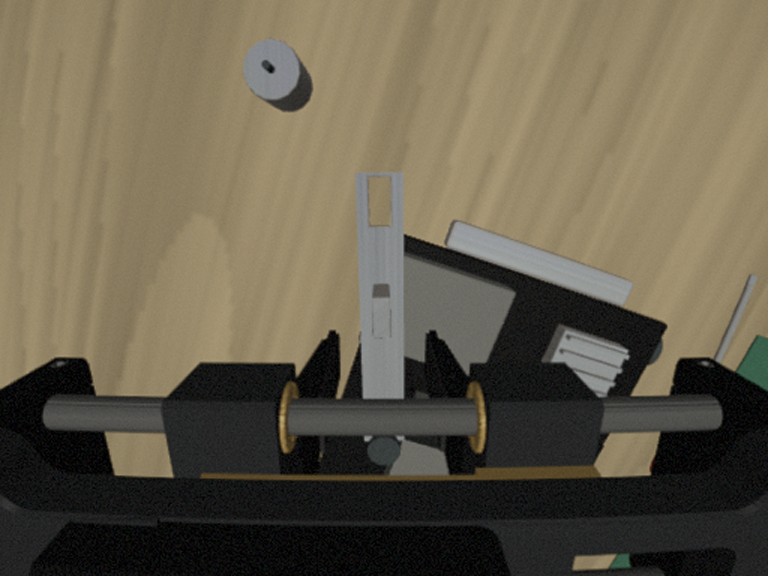

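The tab at (381,310) is centred between the jaws.

{"method": "jog_arm", "body": {
  "motion": "1 0 35 0 0 0 0.4; 0 0 29 0 0 0 0.4; 0 0 9 0 0 0 0.4; 0 0 2 0 0 0 0.4; 0 0 0 0 0 0 0.4"
}}

```text
time_s: 44.78
tool_pos: [0.4586, 0.0908, 0.0792]
ee_rot: [1.817, 2.562, 0.001]
contact_force: [0.8, 0.3, 0.2]
finger_gap: 0.038
```

{"method": "jog_arm", "body": {
  "motion": "0 0 0 0 0 0 0; 0 0 0 0 0 0 0; 0 0 0 0 0 0 0; 0 0 0 0 0 0 0; 0 0 0 0 0 0 0"
}}

```text
time_s: 45.4
tool_pos: [0.4582, 0.0909, 0.0787]
ee_rot: [1.816, 2.563, 0.0]
contact_force: [-1.2, -0.3, 5.1]
finger_gap: 0.0101
```

```bash
python3 - <<'E'
from h import *
p,Rt,s=tool(); print(s['time_s'],p,yawy(Rt),s['finger_gap'],s['contact_force'],s['wrist_torque'])
print('tool-frame pivot',Rt.inv().apply(np.r_[PB,p[2]]-p))
E
```

```text
45.4 [0.45816297 0.09092253 0.07867893] 19.36182491712263 0.010145718195958876 [-1.15570576 -0.3470875   5.12500966] [-0.13800271  0.16757983 -0.02821801]
tool-frame pivot [-8.61532431e-02  9.77733858e-04 -2.33805834e-06]
```

{"method": "jog_arm", "body": {
  "motion": "0 0 -6 0 0 0 0; 0 0 -8 0 0 0 0; 0 0 -7 0 0 0 0; 0 0 0 0 0 0 0; 0 0 0 0 0 0 0"
}}

```text
time_s: 46.02
tool_pos: [0.4581, 0.0909, 0.0995]
ee_rot: [-1.816, -2.563, -0.0]
contact_force: [-0.1, -0.4, -1.1]
finger_gap: 0.0098
```

```bash
python3 - <<'E'
from h import *
p,Rt,s=tool(); print(s['time_s'],p,yawy(Rt),s['finger_gap'],s['contact_force'],s['wrist_torque'])
print('tool-frame pivot',Rt.inv().apply(np.r_[PB,p[2]]-p))
c,im,d=cap('scene'); save('s23',im,(120,140,300,240),4.4)
E
```

```text
46.025 [0.45805388 0.09088725 0.09948673] 19.367219018118544 0.009764986786557538 [-0.06540759 -0.37440723 -1.10163282] [-0.04112118  0.02152452 -0.04804477]
tool-frame pivot [-8.61562297e-02  1.08423913e-03 -6.10964845e-06]
```

View pics/s23.png

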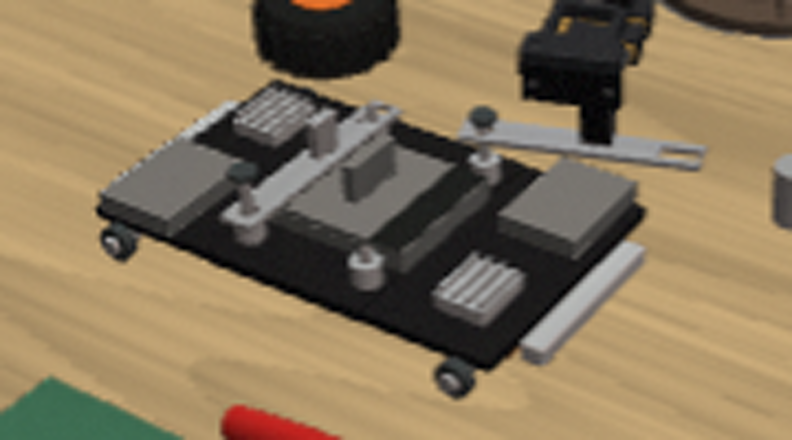

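Strap B is raised and held. Swinging it.

{"method": "jog_arm", "body": {
  "motion": "-0.8 12.5 0 0 0 0.146 0; -0.8 12.5 0 0 0 0.146 0; -0.8 12.5 0 0 0 0.146 0; -0.8 12.5 0 0 0 0.146 0; -0.8 12.5 0 0 0 0.146 0"
}}

```text
time_s: 46.7
tool_pos: [0.5197, 0.0898, 0.0991]
ee_rot: [-2.615, -1.74, 0.001]
contact_force: [-0.0, 0.5, -0.5]
finger_gap: 0.0103
```

{"method": "jog_arm", "body": {
  "motion": "0 0 0 0 0 0 0; 0 0 0 0 0 0 0"
}}

```text
time_s: 46.95
tool_pos: [0.5188, 0.0899, 0.0992]
ee_rot: [-2.608, -1.75, 0.001]
contact_force: [-0.3, 0.2, -0.5]
finger_gap: 0.01
```

```bash
python3 - <<'E'
from h import *
p,Rt,s=tool(); print(s['time_s'],p,yawy(Rt),s['finger_gap'],s['contact_force'],s['wrist_torque'])
print('tool-frame pivot',Rt.inv().apply(np.r_[PB,p[2]]-p))
E
```

```text
46.95 [0.51879581 0.08986194 0.09923716] -22.278722278073076 0.00998100007486361 [-0.31128875  0.15165169 -0.54560604] [-0.10691197  0.08037226  0.00613193]
tool-frame pivot [-8.57403218e-02  1.46695165e-03  2.11759971e-05]
```

{"method": "jog_arm", "body": {
  "motion": "-0.8 12.6 0 0 0 0.146 0; -0.8 12.6 0 0 0 0.146 0; -0.8 12.6 0 0 0 0.146 0; -0.8 12.6 0 0 0 0.146 0; -0.8 12.6 0 0 0 0.146 0"
}}

```text
time_s: 47.58
tool_pos: [0.5644, 0.0477, 0.0994]
ee_rot: [-3.063, -0.696, 0.001]
contact_force: [-0.3, 0.5, 0.0]
finger_gap: 0.01
```

{"method": "jog_arm", "body": {
  "motion": "-0.8 12.6 0 0 0 0.146 0; -0.8 12.6 0 0 0 0.146 0; -0.8 12.6 0 0 0 0.146 0; 0 0 0 0 0 0 0; 0 0 0 0 0 0 0"
}}

```text
time_s: 48.2
tool_pos: [0.5733, 0.0117, 0.0995]
ee_rot: [-3.141, -0.024, 0.0]
contact_force: [-0.3, -0.3, -1.2]
finger_gap: 0.01
```

```bash
python3 - <<'E'
from h import *
p,Rt,s=tool(); print(s['time_s'],p,yawy(Rt),s['finger_gap'],s['contact_force'],s['wrist_torque'])
print('tool-frame pivot',Rt.inv().apply(np.r_[PB,p[2]]-p))
SB=np.array(ch(.074,.052,.5625,-.0408,.95)); print('stud',Rt.inv().apply(np.r_[SB,p[2]]-p))
c,im,d=cap('wrist'); save('w24',im,s=1.5); np.savez('pics/w24.npz',im=im,d=d,c=c)
E
```

```text
48.2 [0.57331311 0.01170062 0.09949542] -89.13824654560125 0.00998281443786103 [-0.28615719 -0.25166795 -1.24266577] [-0.07462174  0.19741257 -0.01372302]
tool-frame pivot [-8.56814940e-02  4.46090873e-04  1.94833695e-05]
stud [ 6.23183266e-02  2.18142435e-04 -1.42623880e-05]
```

View pics/w24.png

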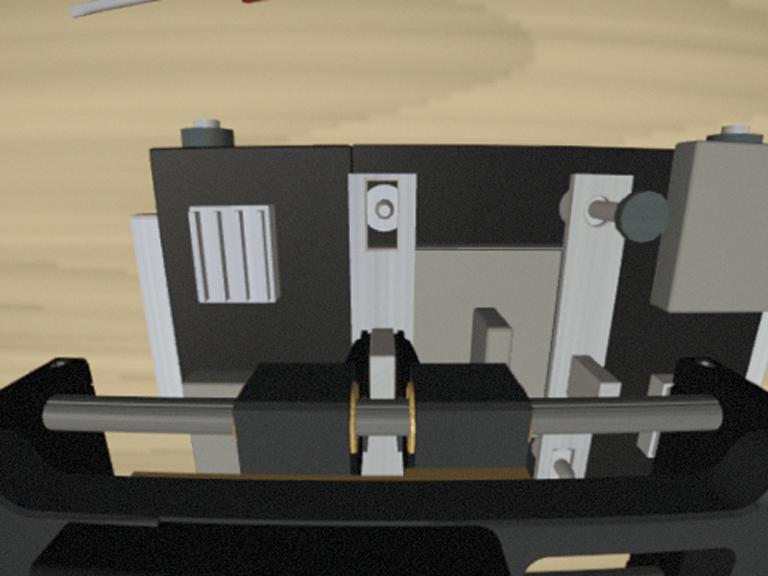

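The stud at (384,208) shows inside the slot. Lowering.

{"method": "jog_arm", "body": {
  "motion": "0 0.2 4 0 0 0 0; 0 0 5 0 0 0 0; 0 0 5 0 0 0 0; 0 0 3 0 0 0 0; 0 0 2 0 0 0 0"
}}

```text
time_s: 48.88
tool_pos: [0.5736, 0.0111, 0.0802]
ee_rot: [-3.141, -0.017, 0.0]
contact_force: [-0.3, -0.3, -1.1]
finger_gap: 0.0098
```

{"method": "jog_arm", "body": {
  "motion": "0 0 1 0 0 0 0; 0 0 1 0 0 0 0; 0 0 0 0 0 0 0; 0 0 0 0 0 0 0"
}}

```text
time_s: 49.38
tool_pos: [0.5737, 0.011, 0.0787]
ee_rot: [-3.141, -0.017, -0.001]
contact_force: [-0.9, -0.3, 3.4]
finger_gap: 0.0102
```

{"method": "jog_arm", "body": {
  "motion": "0 0 0 0 0 0 0.25; 0 0 0 0 0 0 0.25; 0 0 0 0 0 0 0.25; 0 0 -30 0 0 0 0.25; -10 0 -50 0 0 0 0.4"
}}

```text
time_s: 50.0
tool_pos: [0.5632, 0.0109, 0.1581]
ee_rot: [-3.141, -0.017, 0.005]
contact_force: [-0.0, -0.7, 0.4]
finger_gap: 0.0295
```

{"method": "jog_arm", "body": {
  "motion": "-30 20 -45 0 0 0 0.4; -40 20 -10 0 0 0 0.4; 0 0 0 0 0 0 0.4; 0 0 0 0 0 0 0.4"
}}

```text
time_s: 50.5
tool_pos: [0.4945, -0.0299, 0.2136]
ee_rot: [-3.142, -0.016, -0.001]
contact_force: [1.0, 0.4, -0.2]
finger_gap: 0.0383
```

```bash
python3 - <<'E'
from h import *
p,Rt,s=tool(); print(s['time_s'],p,yawy(Rt))
c,im,d=cap('wrist'); save('w25',im,s=1.5); np.savez('pics/w25.npz',im=im,d=d,c=c)
C=cloud(c,d)
a=np.radians(.95); X=C[...,0]-.5625;Y=C[...,1]+.0408; cx=X*np.cos(a)+Y*np.sin(a); cy=-X*np.sin(a)+Y*np.cos(a)
for sy in (-.052,.052):
  print(sy,[(x,int(m.sum()),round(float(np.median(C[m][:,2])),4)) for x in [-.085,-.065,-.045,-.02,.02,.04,.065,.085] for m in [(abs(cx-x)<.004)&(abs(abs(cy-sy)-.0095)<.002)&(abs(C[...,2]-.07)<.03)] if m.any()])
m=(abs(C[...,2]-.0675)<.003)&(abs(cx)<.06)&(abs(cy)<.035)&(abs(cy)>.01); q=np.c_[cx[m],cy[m]]; print('cover x range',np.percentile(q[:,0],[.2,99.8]))
c,im,d=cap('top'); save('t25',im,(100,100,430,270),2.4)
c,im,d=cap('scene'); save('s25',im,(120,100,440,340),2.5)
E
```

```text
50.5 [ 0.49452806 -0.02985009  0.21357583] -89.40421648304297
-0.052 [(-0.085, 44, 0.0724), (-0.065, 41, 0.0725), (-0.045, 48, 0.0725), (-0.02, 27, 0.0725), (0.02, 55, 0.0724), (0.04, 58, 0.0723), (0.065, 57, 0.0723), (0.085, 33, 0.0726)]
0.052 [(-0.085, 24, 0.0722), (-0.065, 46, 0.0725), (-0.045, 50, 0.0723), (-0.02, 50, 0.0723), (0.02, 35, 0.0721), (0.04, 55, 0.0722), (0.065, 65, 0.0722), (0.085, 64, 0.0723)]
cover x range [-0.0544883   0.05346583]
```

View pics/w25.png

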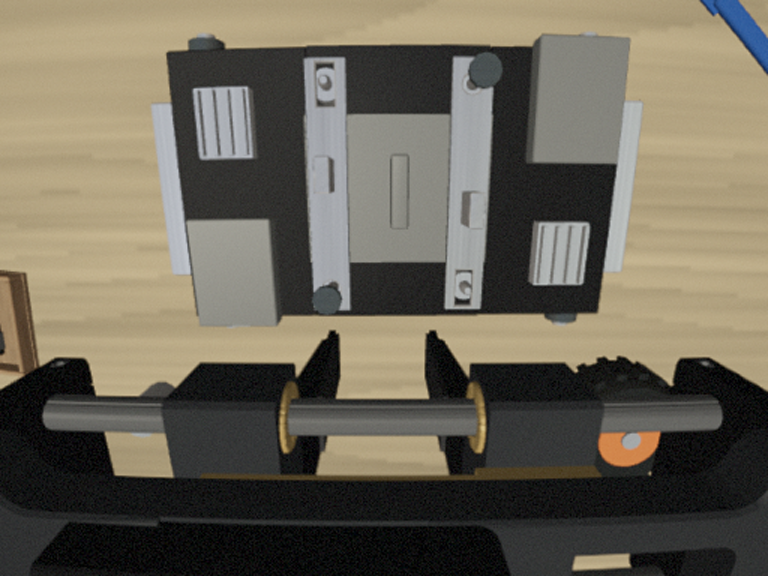

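View pics/t25.png

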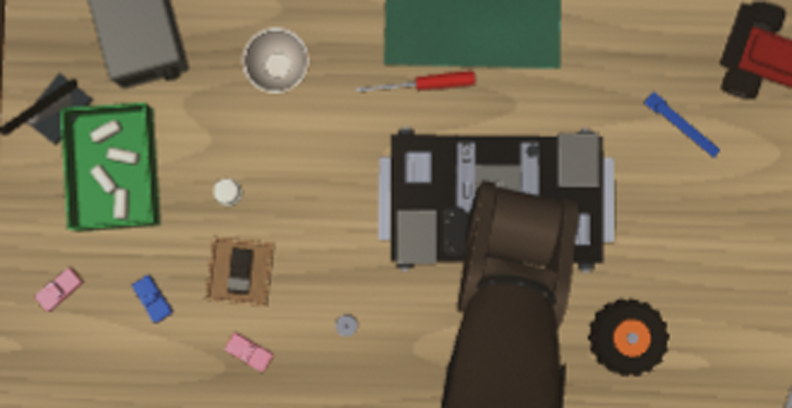

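View pics/s25.png

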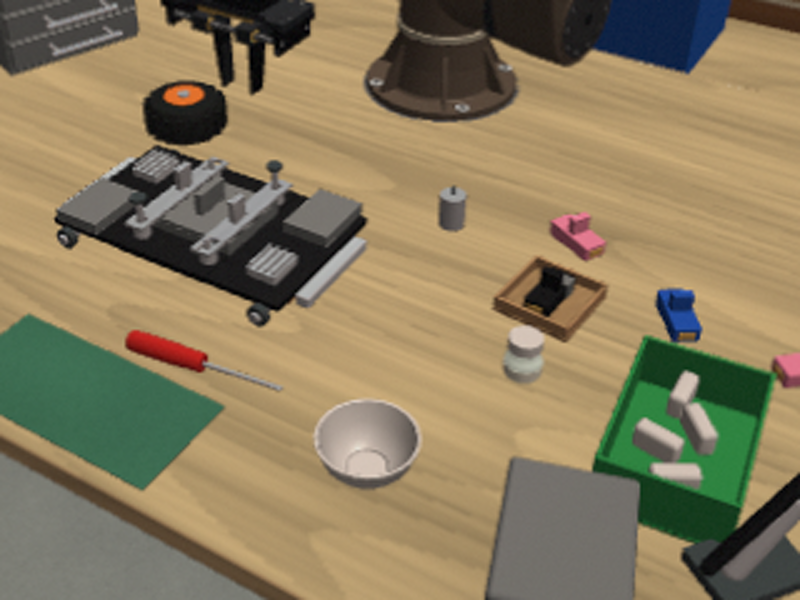

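Both straps are flat at 72 mm with a stud in each slot, at (324,84) and (464,287). The spent pack is in the tray, no fresh packs are left on the bench, and the bystanders look unmoved. Handing in.

```bash
python3 -c "
from h import *
print(env.finish_job(), observe()['time_s'])"
```

```text
the job is handed in; nothing more can be done
the job is handed in; nothing more can be done
```

The battery change is done and handed in at about 51 s of the 210 s allowed. No verdict was reported.

- **Packs:** I moved the one spent pack into the tray and laid both fresh packs flat in the bay. One fresh pack was knocked askew to about 8° while I fetched the other. I regrasped and straightened it, and both were straight and flat before the cover went on.
- **Cover:** It lies level on the rim and is flush within about 1 mm. The last depth check put its x edges at −54.5 and +53.5 mm, a shift of about 0.5 mm. Estimates of its y centre differed by about 1 mm, which is within the camera calibration.
- **Straps:** Both are swung closed with a stud visible in each slot. Their tops read 72 to 73 mm all along, where a strap lying flat would read 73 mm.
- **Rest of the bench:** No fresh pack is left out, and in the last pictures the bystanders and look-alikes were where they started. The arm was clear of everything at hand-in, and no check failed.

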